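# Pack the travel-office case

### The job

Pack the travel case for tomorrow's client visit: put the stapler, the spectacle case, the glue stick and the ink bottle each into the foam cutout that was cut for it, seated all the way down on the cutout's floor so that the lid will go back on. The ink bottle is held by friction, so push it firmly home. Keep the ink bottle upright on the way, do not disturb the mug, and let go of everything.

Things in the scene. Friction and masses are not known exactly. Their poses are not given: they have to be found in the camera images.
- stapler: Desk stapler (red top, black foot) standing on its foot on the desk near the case, 38 mm wide, 145 mm long, 50 mm high; 0.24 kg, lid does not open. Origin: centre of the underside; y = its long axis, z up. The foot is 38 mm wide and 8 mm high; above a height of 28 mm the top arm is 22 mm wide (grip it there, across x).
- spectacle_case: Hard brown spectacle case lying shut, 62 mm wide, 159 mm long, 42 mm high, round-ended with rounded flanks; 0.14 kg. Origin: centre of the underside; y = its long axis, z up. It is widest (62 mm, grip across x) about halfway up.
- glue_stick: Glue stick standing on its foot, round, 26 mm in diameter, 86 mm high, 0.035 kg. Origin: centre of the underside; z up.
- ink_bottle: Square dark ink bottle standing upright, 48 x 48 mm and 40 mm high, with a round black cap 30 mm in diameter above it (total height 58 mm), 0.12 kg. Origin: centre of the underside; x and y square to its sides; z up. It may be held by the cap.
- stapler_block: Dark foam block, 190 mm (x) by 95 mm (y), 42 mm thick, lying in the case, fixed. It has one rectangular cutout in its middle, 155 mm along x by 48 mm along y, 16 mm deep with a paler floor, edges bevelled 5 mm outward at the top. Origin: centre of the block's underside; the cutout's floor is at z = +26 mm, its top at z = +42 mm.
- spectacles_block: Dark foam block of the same outer size, 190 mm (x) by 95 mm (y), 42 mm thick, fixed in the case. Its one cutout is round-ended, 165 mm along x by 68 mm along y, 14 mm deep with a paler floor, edges bevelled 5 mm outward. Origin: centre of the underside; the cutout's floor is at z = +28 mm, its top at z = +42 mm.
- glue_block: Small dark foam block, 95 x 95 mm, 42 mm thick, fixed in the case. Its one cutout is a round upright hole 32 mm in diameter, 30 mm deep, bevelled 5 mm outward. Origin: centre of the underside; hole floor at z = +12 mm, top at z = +42 mm.
- ink_block: Small dark foam block, 95 x 95 x 42 mm, fixed in the case, with one square cutout, 60 mm wide, 26 mm deep, bevelled 5 mm. A springy foam lip on each wall tapers inward to 44 mm apart, 20 mm below the top: the 48 mm bottle stops part way under its own weight and needs roughly 5 to 15 N of push to reach the floor. Origin: centre of the underside; sides along x, y; floor at z = +16 mm, top +42 mm.
- case: Lower half of a black hard-shell case, lid taken off, fixed; it holds two long foam blocks side by side and two small ones, one behind the other, at its left end. 255 mm (x) by 310 mm (y), rim 46 mm high, level with the foam. Origin: on the desk under the middle of the blocks; x points to the back. A pen already lies in the foam strip behind the blocks.
- mug: Orange mug, 80 mm wide, 101 mm high, standing behind the things; bystander, leave it alone. Origin: underside.
Things that resemble listed ones, but are neither listed nor needed, are in the scene too. What is shaped like the glue_stick but white is not meant.

How it is judged:
At the end, for the whole second after the job is handed in: Each thing sits in its own cutout: stapler and spectacle case within 10 mm of its centre, 0.15 rad of its direction and 3 mm of its floor; glue stick and ink bottle upright within 8 mm of the centre and 4 (glue) or 3 mm (ink) of the floor; all released and at rest (horizontal distance between stapler and stapler_block below 0.01 m and z of stapler in the frame of stapler_block below 0.029 m and angle between the y axis of stapler and the x axis of stapler_block, either way round below 0.15 rad and angle between stapler's own z axis and vertical below 0.08 rad and horizontal distance between spectacle_case and spectacles_block below 0.01 m and z of spectacle_case in the frame of spectacles_block below 0.031 m and angle between the y axis of spectacle_case and the x axis of spectacles_block, either way round below 0.15 rad and angle between each of spectacle_case, ink_bottle's own z axis and vertical below 0.1 rad and horizontal distance between glue_stick and glue_block below 0.008 m and z of glue_stick in the frame of glue_block below 0.016 m and angle between glue_stick's own z axis and vertical below 0.25 rad and horizontal distance between ink_bottle and ink_block below 0.008 m and z of ink_bottle in the frame of ink_block below 0.019 m and linear speed of each of stapler, spectacle_case, glue_stick, ink_bottle below 0.02 m/s); the robot touches nothing.
It fails at once if the ink bottle was tipped by more than about 40 degrees (angle between ink_bottle's own z axis and vertical above 0.7 rad).
It fails at once if the mug was disturbed (shifted by more than 30 mm or tipped) (distance of mug from where it was at the start of the episode above 0.03 m or angle between mug's own z axis and vertical above 0.3 rad).
It also fails if it takes over 96 s, if anything falls off the work surface, if the arm or the gripper's body presses on something with over 40 N, if the wrist force passes 120 N, or if a joint passes its speed limit or range.

### The arm

A 7-joint arm with a two-finger parallel gripper is mounted at the origin on a cart in front of the work surface, level with it; the furniture and walls round the work are solid. World frame = base frame: x ahead of the robot, y to its left, z up, the work surface at z = 0. Lengths are in m, angles in rad, forces in N, time in s.
With the tool pointing down it reaches from about 0.4 to 0.875 m from the base axis. Payload 19.3 kg.
Tool frame: the origin (TCP) lies midway between the tips of the shut fingers; the grasp point (between the pads) lies bot.pinch_z behind it (bot.pinch_z is the distance from the TCP to the grasp point, in m); z points along the fingers, y is the line along which they close (so a half turn about z gives the same grasp; the last joint's range is limited). The gripper opens to 85 mm and grips with 20 to 120 N. Pads are 22 mm wide; open, the fingers measure 114 mm over their backs; the gripper's body (76 mm by 85 mm) begins 54 mm behind the grasp point. The pads swing forward as they close: fully open they stand 13 mm farther back than shut.
Start: joints at [1.207, 0.521, -0.036, 1.599, 0.021, 1.021, -0.113], TCP at [0.181, -0.598, 0.231] pointing down, gripper open.
Joint ranges: [-2.91, 2.91], [-0.3, 2.13], [-1.5, 1.42], [0.17, 2.43], [-1.26, 4.41], [0.16, 1.93], [-2.52, 2.52]. Speed limits (rad/s): [1.89, 1.89, 2.39, 2.39, 3.01, 3.01, 3.01].

### API

Orientations are given as [roll, pitch, yaw] about the fixed x, y, z axes, in that order (R = Rz(yaw) Ry(pitch) Rx(roll)).
In Python, from workcell import readout, grab_frame, camera_info, workorder, bot gives the robot as it stands. The module is installed in compiled form; this text tells all that it offers.
- The arm moves only by the tool drive_tool, never from a script. Its argument "targets" is a list of rows, each an object of numbers: "dx", "dy", "dz": the shift along the tool's x, y, z as a fraction of full scale; "yaw": the turn about the tool's z as a fraction of full scale; "fingers": the closure, from 0 (fully open) to 1 (shut). In form: [{"dx": .., "dy": .., "dz": .., "yaw": .., "fingers": ..}, ...]. A call has 1 to 20 rows; each row shifts and turns the commanded pose from where the row before left it, along the tool's axes as they then stand; what a row does not reach is not made up. Full scale, the value 1, is 0.1 m for a shift and 90 degrees for a turn. A row lasts 1/10 s, in which the tool goes at most 50 mm and 8.59 degrees, less where a joint would pass 70% of its speed; a pose out of reach is approached as far as the arm can. A call with a number of a shift or a turn outside -1 to 1 is refused whole. A call with a gripper value outside its range is refused whole. The fingers move at their own pace and stop on an object; "squeeze" is the grip in N (left out, the last holds). Time passes only in rows, so rows that do not move let the fingers close. It gives the time, the measured TCP pose, the force, the opening and the grip force at its end, in the units of the state.
- readout.observe(): the state, without advancing time (a new reading comes with each control period).
- grab_frame(name): name is "scene" or "side" or "wrist"; returns the picture (420x560x3 uint8, blue, green, red); there is no depth.
- camera_info(name): a dict with "fx", "fy", "cx", "cy" (pixels), "D" ([k1, k2, p1, p2, k3] as OpenCV has them; the pictures are not rectified), "T" (4x4, takes a point from camera to world coordinates); the wrist camera has in their place "hand_eye" (4x4, takes a point from camera to tool coordinates, whose origin is the TCP and whose axes are the flange's). Camera axes: x right, y up, looking along -z (the intrinsics and any distortion apply to the point x, -y, -z); pixel columns grow to the right and rows downward; lengths in m; the calibration is good to about 2 mm. A picture is of the moment at which its call begins: read the wrist's pose just before it. camera_info takes no time and is no camera call.
- workorder.job_done(): hands the job in; it is judged then, once.
The state is a dict: "clock": time; "qpos": joint angles; "qd": joint speeds; "joint_efforts": joint torques, N m; "position": TCP position; "tool_rot": TCP orientation; "force": force on the tool from outside, world axes, zero at the start; "moment": the same for the moment, N m; "grip_width": finger opening in m; "finger_force": force on a finger pad.
Only numpy, scipy, OpenCV 4.12 (cv2) and the standard library are available. Lean on these libraries where they do the work, as an engineer would, in place of code of your own. Each camera call takes 0.05 s, during which the arm holds its last target. There are 200 camera calls.

## Working session

There is one attempt and no reset: what is moved stays moved. The work goes in short steps, Python scripts to look and compute and a tool call to move; the robot and the scene stay as the last step left them, time stands still between calls to the robot, and variables do not carry over. Pictures are saved under pics/ and viewed, at most 14 in all, crops included, and the job is handed in when it is done.

Besides the shell and the picture viewer there is one more tool, called after "Call:" by a JSON object that holds its "name" and its "arguments". drive_tool: Moves the arm, as the interface text tells. Shift numbers are shares of 0.1 m and turn numbers shares of 90 degrees, none past 1 either way. Its arguments: {"type":"object","properties":{"targets":{"type":"array","items":{"type":"object","properties":{"dx":{"type":"number","minimum":-1,"maximum":1},"dy":{"type":"number","minimum":-1,"maximum":1},"dz":{"type":"number","minimum":-1,"maximum":1},"yaw":{"type":"number","minimum":-1,"maximum":1},"fingers":{"type":"number"}}}},"squeeze":{"type":"number"}},"required":["targets"]}

```bash
mkdir -p pics; ls; python3 - <<'E'
from workcell import *
import cv2,numpy as np
print(readout.observe()); print(bot.pinch_z)
for n in ("scene","side","wrist"):
    im=grab_frame(n); cv2.imwrite(f"pics/{n}0.png",im); print(n,camera_info(n))
E
```

```text
pics
{'clock': 0.0, 'qpos': array([ 1.20680007,  0.52202659, -0.03633373,  1.59996816,  0.02117992,
        1.02108162, -0.11279713]), 'qd': array([ 0.00052339, -0.00109527, -0.0015612 ,  0.00156949,  0.00054185,
        0.00027518, -0.00012187]), 'joint_efforts': array([ 4.93870139e-04, -9.27107477e+01,  1.98023558e+00, -3.69933200e+01,
        1.79039704e-02,  8.10793368e-03, -5.18239437e-05]), 'position': array([ 0.1808768 , -0.59792559,  0.23073208]), 'tool_rot': array([-3.14049443e+00,  5.66238574e-05,  2.93783455e-01]), 'force': array([-0.38928102,  0.49995511, -0.10688309]), 'moment': array([-0.05403208,  0.00781685, -0.008972  ]), 'finger_force': 0.0, 'grip_width': 0.08503372855922499}
0.0187
scene {'fx': 452.3703811981209, 'fy': 452.3703811981209, 'cx': 278.89419346874405, 'cy': 206.59066016098157, 'D': array([0.01500014, 0.        , 0.        , 0.        , 0.        ]), 'T': array([[-0.33401459,  0.65716159, -0.67570178, -0.2164105 ],
       [-0.94249631, -0.24169404,  0.23083479,  0.17419185],
       [-0.01161734,  0.71394862,  0.70010171,  0.85245773],
       [ 0.        
[... 317 characters left out ...]
132702, -0.79268284, -1.44364004],
       [ 0.02283411,  0.86900983,  0.49426766,  0.89485199],
       [ 0.        ,  0.        ,  0.        ,  1.        ]])}
wrist {'fx': 297.13764824466676, 'fy': 297.13764824466676, 'cx': 277.0154009437407, 'cy': 210.5956865359067, 'D': array([-0.05415215,  0.        ,  0.        ,  0.        ,  0.        ]), 'hand_eye': array([[-8.65628907e-04,  9.63171513e-01,  2.68886385e-01,
         6.64500243e-02],
       [ 9.99999610e-01,  8.80719309e-04,  6.45061312e-05,
         1.55864527e-04],
       [-1.74682963e-04,  2.68886336e-01, -9.63171899e-01,
        -1.42790423e-01],
       [ 0.00000000e+00,  0.00000000e+00,  0.00000000e+00,
         1.00000000e+00]])}
```

View pics/scene0.png

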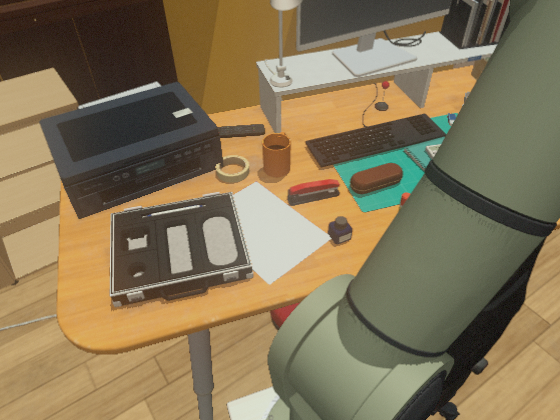

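View pics/side0.png

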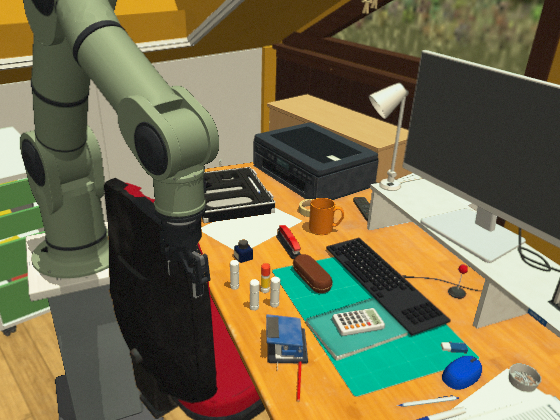

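```bash
cat > h.py <<'E'
from workcell import *
import cv2,numpy as np
from scipy.spatial.transform import Rotation as R
def camT(n,st=None):
    c=camera_info(n)
    if n!="wrist": return c["T"]
    st=st or readout.observe()
    T=np.eye(4);T[:3,:3]=R.from_euler("xyz",st["tool_rot"]).as_matrix();T[:3,3]=st["position"]
    return T@c["hand_eye"]
def ray(n,uv,T):
    c=camera_info(n);K=np.array([[c["fx"],0,c["cx"]],[0,c["fy"],c["cy"]],[0,0,1.]])
    p=cv2.undistortPoints(np.array([[uv]],float),K,c["D"])[0,0]
    d=T[:3,:3]@np.array([p[0],-p[1],-1]);return T[:3,3],d/np.linalg.norm(d)
def onz(n,uv,z,T=None):
    o,d=ray(n,uv,camT(n) if T is None else T);return (o+d*(z-o[2])/d[2]).round(4)
def tri(obs): # [(name,uv,T)]
    A=np.zeros((3,3));b=np.zeros(3);rs=[ray(*o) for o in obs]
    for o,d in rs:
        P=np.eye(3)-np.outer(d,d);A+=P;b+=P@o
    x=np.linalg.solve(A,b);return x.round(4),[round(float(np.linalg.norm(np.cross(d,x-o))),4) for o,d in rs]
def shot(name,tag):
    st=readout.observe();im=grab_frame(name);cv2.imwrite(f"pics/{tag}.png",im)
    np.save(f"pics/{tag}.npy",camT(name,st));return im
def proj(n,X,T):
    c=camera_info(n);K=np.array([[c["fx"],0,c["cx"]],[0,c["fy"],c["cy"]],[0,0,1.]])
    p=T[:3,:3].T@(np.asarray(X,float)-T[:3,3]);p=p*[1,-1,-1]
    return cv2.projectPoints(p[None],np.zeros(3),np.zeros(3),K,c["D"])[0].ravel().round(1)
E
python3 - <<'E'
from h import *
for k,uv,z in [("stapler",(315,188),.05),("spec",(377,176),.04),("glue",(405,196),.086),("ink",(341,222),.058),("mug",(277,140),.1),("glueh",(137,270),.042),("inkh",(136,241),.042),("stapc",(180,247),.042),("spec",(220,238),.042)]: print(k,onz("scene",uv,z))
for k,uv,z in [("glue",(265,267),.086),("ink",(243,244),.058),("spec",(312,268),.04),("stap",(288,237),.05),("mug",(320,201),.1)]: print(k,onz("side",uv,z))
for k,a,b in [("glue",(405,196),(265,267)),("ink",(341,220),(243,243))]: print(k,tri([("scene",a,camT("scene")),("side",b,camT("side"))]))
im=cv2.imread("pics/scene0.png");cv2.imwrite("pics/c1.png",cv2.resize(im[150:310,100:260],None,fx=3.7,fy=3.7,interpolation=2))
E
```

```text
stapler [ 0.5913 -0.2033  0.05  ]
spec [ 0.5878 -0.3863  0.04  ]
glue [ 0.4512 -0.3827  0.086 ]
ink [ 0.4483 -0.211   0.058 ]
mug [ 0.7622 -0.1577  0.1   ]
glueh [0.4841 0.274  0.042 ]
inkh [0.573  0.2657 0.042 ]
stapc [0.5182 0.1706 0.042 ]
spec [0.5132 0.0752 0.042 ]
glue [ 0.4478 -0.401   0.086 ]
ink [ 0.4495 -0.2323  0.058 ]
spec [ 0.5969 -0.3956  0.04  ]
stap [ 0.5975 -0.2343  0.05  ]
mug [ 0.7555 -0.1424  0.1   ]
glue (array([ 0.4553, -0.388 ,  0.0776]), [0.0024, 0.0024])
ink (array([ 0.457 , -0.2164,  0.052 ]), [0.0019, 0.0019])
```

View pics/c1.png

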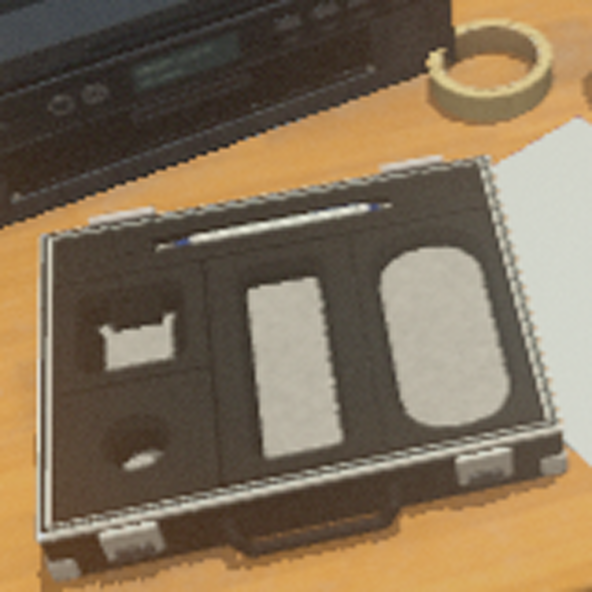

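Call:
{"name": "drive_tool", "arguments": {"targets": [{"yaw": 0.09,"fingers": 0},{"yaw": 0.097},{"dx": 0.24,"dy": -0.21,"dz": -0.055},{"dx": 0.24,"dy": -0.21,"dz": -0.055},{"dx": 0.24,"dy": -0.21,"dz": -0.055},{"dx": 0.24,"dy": -0.21,"dz": -0.055},{"dx": 0.24,"dy": -0.21,"dz": -0.055},{"dx": 0.24,"dy": -0.21,"dz": -0.055},{"dx": 0.24,"dy": -0.21,"dz": -0.055},{"dx": 0.24,"dy": -0.21,"dz": -0.055},{"dx": 0.24,"dy": -0.21,"dz": -0.055},{"dx": 0.24,"dy": -0.21,"dz": -0.055},{"dx": 0.24,"dy": -0.21,"dz": -0.055},{"dx": 0.24,"dy": -0.21,"dz": -0.055},{},{}]}}

```text
invalid input
```

```bash
python3 - <<'E'
from h import *
im=shot("wrist","w1"); cv2.imwrite("pics/w1b.png",cv2.resize(im,(800,600),interpolation=2)); print(readout.observe()["position"])
E
```

```text
[ 0.18094091 -0.598023    0.23094203]
```

View pics/w1b.png

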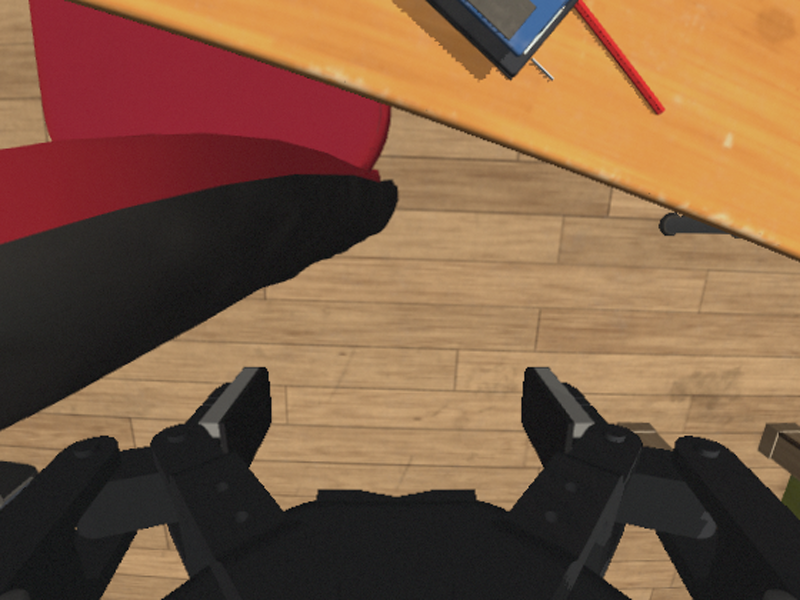

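Call:
{"name": "drive_tool", "arguments": {"targets": [{"dx": 0,"dy": 0,"dz": -0.3,"yaw": 0.09,"fingers": 0},{"dx": 0.1,"dy": 0,"dz": -0.3,"yaw": 0.097,"fingers": 0},{"dx": 0.3,"dy": 0,"dz": -0.2,"yaw": 0,"fingers": 0},{"dx": 0.3,"dy": 0,"dz": 0,"yaw": 0,"fingers": 0},{"dx": 0.3,"dy": 0,"dz": 0,"yaw": 0,"fingers": 0},{"dx": 0.3,"dy": 0,"dz": 0,"yaw": 0,"fingers": 0},{"dx": 0.3,"dy": 0,"dz": 0,"yaw": 0,"fingers": 0},{"dx": 0.3,"dy": -0.1,"dz": 0,"yaw": 0,"fingers": 0},{"dx": 0.3,"dy": -0.3,"dz": 0,"yaw": 0,"fingers": 0},{"dx": 0.3,"dy": -0.3,"dz": 0,"yaw": 0,"fingers": 0},{"dx": 0.3,"dy": -0.3,"dz": 0,"yaw": 0,"fingers": 0},{"dx": 0.2,"dy": -0.3,"dz": 0,"yaw": 0,"fingers": 0},{"dx": 0,"dy": -0.3,"dz": 0,"yaw": 0,"fingers": 0},{"dx": 0,"dy": -0.3,"dz": 0,"yaw": 0,"fingers": 0},{"dx": 0,"dy": -0.3,"dz": 0,"yaw": 0,"fingers": 0},{"dx": 0,"dy": -0.3,"dz": 0,"yaw": 0,"fingers": 0},{"dx": 0,"dy": -0.2,"dz": 0,"yaw": 0,"fingers": 0},{"dx": 0,"dy": 0,"dz": 0,"yaw": 0,"fingers": 0},{"dx": 0,"dy": 0,"dz": 0,"yaw": 0,"fingers": 0}]}}

```text
clock: 2.1
position: [0.4802, -0.3262, 0.3114]
tool_rot: [3.141, -0.0, 0.003]
force: [0.4, -0.6, 1.2]
grip_width: 0.0854
finger_force: 0.0
```

```bash
python3 - <<'E'
from h import *
im=shot("wrist","w2"); cv2.imwrite("pics/w2b.png",cv2.resize(im,(800,600),interpolation=2)); s=readout.observe();print(s["position"],s["tool_rot"])
shot("scene","s2");shot("side","d2")
E
```

```text
[ 0.48006023 -0.32673072  0.31129247] [3.14123140e+00 1.18772941e-04 1.83584022e-03]
```

View pics/w2b.png

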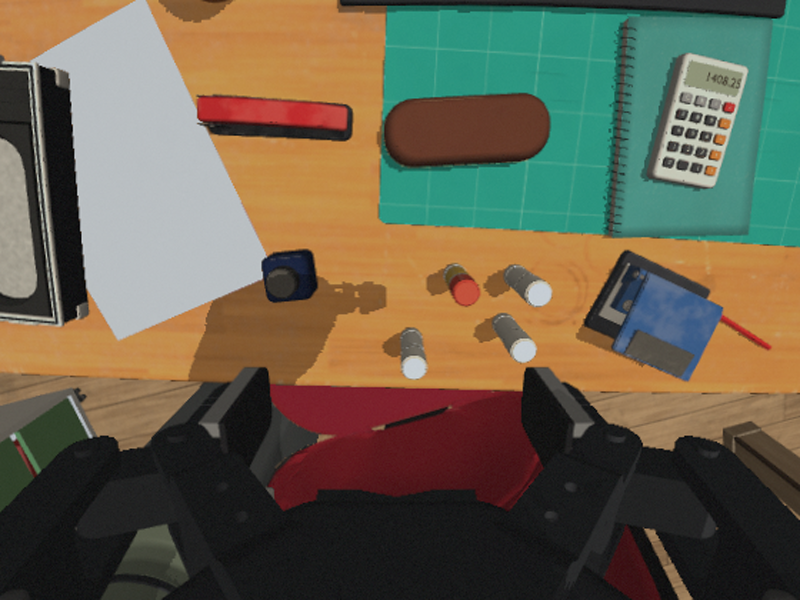

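Call:
{"name": "drive_tool", "arguments": {"targets": [{"dx": 0,"dy": -0.2,"dz": 0,"yaw": 0,"fingers": 0},{"dx": 0,"dy": -0.3,"dz": 0,"yaw": 0,"fingers": 0},{"dx": 0,"dy": -0.3,"dz": 0,"yaw": 0,"fingers": 0},{"dx": 0,"dy": -0.3,"dz": 0,"yaw": 0,"fingers": 0},{"dx": 0,"dy": -0.2,"dz": 0,"yaw": 0,"fingers": 0},{"dx": 0,"dy": 0,"dz": 0,"yaw": 0,"fingers": 0},{"dx": 0,"dy": 0,"dz": 0,"yaw": 0,"fingers": 0}]}}

```text
clock: 2.95
position: [0.4799, -0.1967, 0.3113]
tool_rot: [3.141, 0.0, 0.002]
force: [0.1, -0.7, -0.3]
grip_width: 0.0856
finger_force: 0.0
```

```bash
python3 - <<'E'
from h import *
im=shot("wrist","w3"); cv2.imwrite("pics/w3b.png",cv2.resize(im,(800,600),interpolation=2)); s=readout.observe();print(s["position"],s["tool_rot"],s["qpos"])
E
```

```text
[ 0.47985423 -0.19717542  0.31123617] [3.14123487e+00 1.01306292e-04 1.19463611e-03] [ 0.35703025  0.27143373 -0.10213399  1.77081472  0.03108078  1.10089178
 -1.32506776]
```

View pics/w3b.png

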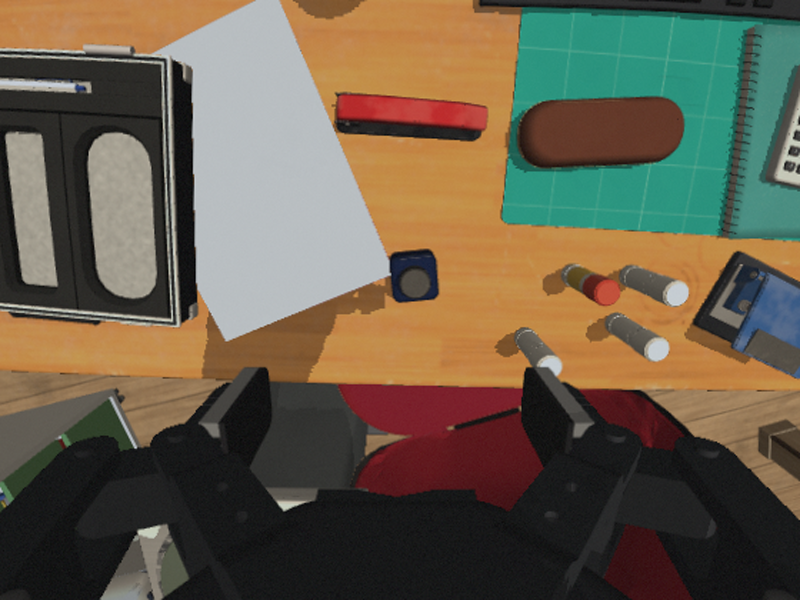

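```bash
python3 - <<'E'
from h import *
def crop(t,x,y,w,h):
    im=cv2.imread(f"pics/{t}.png")[y:y+h,x:x+w]
    return cv2.resize(im,None,fx=3,fy=3,interpolation=2)
P=lambda *r:np.hstack(r)
rows=[P(crop("w2",130,58,130,50),crop("w3",227,58,130,50)),
P(crop("w2",262,58,130,65),crop("w3",355,58,130,65)),
P(crop("w2",175,165,65,60),crop("w3",265,165,65,60),crop("w2",300,175,65,60),crop("w3",385,175,65,60))]
m=np.vstack(rows);print(m.shape);cv2.imwrite("pics/m1.png",m)
E
```

```text
(525, 780, 3)
```

View pics/m1.png

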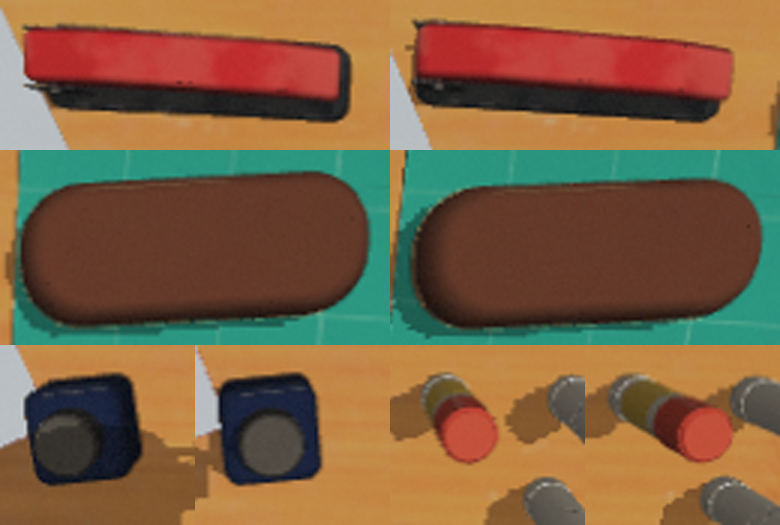

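```bash
cat > m.py <<'E'
from h import *
T2,T3=np.load("pics/w2.npy"),np.load("pics/w3.npy")
def t(k,a,b): print(k,*tri([("wrist",a,T2),("wrist",b,T3)]))
m2=lambda x,y:(130+x/3,58+y/3); m3=lambda x,y:(227+(x-390)/3,58+y/3)
for k,a,b in [("TL",(25,30),(418,24)),("BL",(27,80),(418,74)),("TR",(338,47),(732,48)),("BR",(335,98),(728,98))]: t("st"+k,m2(*a),m3(*b))
t("stap",(190.4,79.25),(288.3,78.3));t("spec",(327.2,90.8),(421,92.3));t("ink",(197,198.3),(290.3,198.3));t("glue",(326.3,204.3),(425,204.7))
for n,a,b,z in [("specL",(262+22/3,58+33.3),(355+8,58+34),.021),("specR",(262+123,58+30),(355+124,58+30),.021)]:
    print(n,onz("wrist",a,z,T2),onz("wrist",b,z,T3)); t(n,a,b)
print("footR",onz("wrist",m2(350,85),.008,T2),"footL",onz("wrist",m3(415,93),.008,T3),onz("wrist",m3(718,112),.008,T3))
E
python3 m.py
```

```text
stTL [ 0.6248 -0.1445  0.0376] [0.0002, 0.0002]
stBL [ 0.6039 -0.1442  0.0394] [0.0003, 0.0003]
stTR [ 0.6163 -0.2815  0.0345] [0.0001, 0.0001]
stBR [ 0.5948 -0.2801  0.0379] [0.0001, 0.0001]
stap [ 0.6101 -0.2121  0.035 ] [0.0002, 0.0002]
spec [ 0.596  -0.3947  0.0271] [0.0002, 0.0002]
ink [ 0.4525 -0.2158  0.0538] [0.0001, 0.0001]
glue [ 0.4517 -0.3904  0.084 ] [0.0003, 0.0003]
specL [ 0.5958 -0.3162  0.021 ] [ 0.5955 -0.3159  0.021 ]
specL [ 0.5958 -0.3161  0.02  ] [0.0002, 0.0002]
specR [ 0.6016 -0.4756  0.021 ] [ 0.6046 -0.4809  0.021 ]
specR [ 0.6009 -0.4698  0.0378] [0.0014, 0.0014]
footR [ 0.604  -0.2839  0.008 ] footL [ 0.6002 -0.1385  0.008 ] [ 0.592  -0.2816  0.008 ]
```

Call:
{"name": "drive_tool", "arguments": {"targets": [{"dx": 0,"dy": -0.2,"dz": 0,"yaw": 0,"fingers": 0},{"dx": 0,"dy": -0.35,"dz": 0,"yaw": 0,"fingers": 0},{"dx": 0,"dy": -0.4,"dz": 0,"yaw": 0,"fingers": 0},{"dx": 0,"dy": -0.4,"dz": 0,"yaw": 0,"fingers": 0},{"dx": 0,"dy": -0.4,"dz": 0,"yaw": 0,"fingers": 0},{"dx": 0,"dy": -0.4,"dz": 0,"yaw": 0,"fingers": 0},{"dx": 0,"dy": -0.4,"dz": 0,"yaw": 0,"fingers": 0},{"dx": 0,"dy": -0.35,"dz": 0,"yaw": 0,"fingers": 0},{"dx": 0,"dy": -0.2,"dz": 0,"yaw": 0,"fingers": 0},{"dx": 0,"dy": 0,"dz": 0,"yaw": 0,"fingers": 0},{"dx": 0,"dy": 0,"dz": 0,"yaw": 0,"fingers": 0}]}}

```text
clock: 4.1
position: [0.4796, 0.113, 0.3111]
tool_rot: [3.141, 0.0, 0.001]
force: [0.0, -0.4, -1.1]
grip_width: 0.0854
finger_force: 0.0
```

```bash
python3 - <<'E'
from h import *
im=shot("wrist","w4"); s=readout.observe();print(s["position"],s["tool_rot"],s["qpos"])
E
```

```text
[0.47958476 0.11254255 0.31111474] [3.14115933e+00 2.99933417e-04 5.67195139e-04] [-0.10434985  0.23664686 -0.29799817  1.82390738  0.07792276  1.09279407
 -2.000669  ]
```

Call:
{"name": "drive_tool", "arguments": {"targets": [{"dx": 0,"dy": -0.2,"dz": 0,"yaw": 0,"fingers": 0},{"dx": 0,"dy": -0.35,"dz": 0,"yaw": 0,"fingers": 0},{"dx": 0,"dy": -0.35,"dz": 0,"yaw": 0,"fingers": 0},{"dx": 0,"dy": -0.2,"dz": 0,"yaw": 0,"fingers": 0},{"dx": 0,"dy": 0,"dz": 0,"yaw": 0,"fingers": 0},{"dx": 0,"dy": 0,"dz": 0,"yaw": 0,"fingers": 0}]}}

```text
clock: 4.75
position: [0.4794, 0.2226, 0.3111]
tool_rot: [3.141, 0.0, 0.001]
force: [-0.1, 0.2, -0.2]
grip_width: 0.0849
finger_force: 0.0
```

```bash
python3 - <<'E'
from h import *
im=shot("wrist","w5"); s=readout.observe();print(s["position"],s["tool_rot"],s["qpos"])
T4,T5=np.load("pics/w4.npy"),np.load("pics/w5.npy")
a=cv2.imread("pics/w4.png");
# montage: crops of the case from both views, native offsets printed
def box(T):
    p=[proj("wrist",(x,y,.04),T) for x in(.42,.66) for y in(.02,.33)];p=np.array(p);return p.min(0).astype(int),p.max(0).astype(int)
out=[]
for n,i,T in(("w4",a,T4),("w5",im,T5)):
    lo,hi=box(T);lo=np.maximum(lo,0);hi=np.minimum(hi,[560,420]);print(n,lo,hi)
    c=i[lo[1]:hi[1],lo[0]:hi[0]];out.append(cv2.resize(c,None,fx=2,fy=2,interpolation=2))
w=min(o.shape[1] for o in out);print([o.shape for o in out])
m=np.vstack([cv2.copyMakeBorder(o,0,4,0,800-o.shape[1],cv2.BORDER_CONSTANT) for o in out]);print(m.shape);cv2.imwrite("pics/m2.png",m)
E
```

```text
[0.4794316  0.22224753 0.31119358] [3.14091515e+00 6.53313910e-05 2.84572039e-04] [-0.27370744  0.302882   -0.34798285  1.73770227  0.11375632  1.12114775
 -2.22719646]
w4 [107  36] [349 217]
w5 [191  36] [434 217]
[(362, 484, 3), (362, 486, 3)]
(732, 800, 3)
```

```bash
python3 - <<'E'
from h import *
for n,x0 in(("w4",107),("w5",191)):
    c=cv2.imread(f"pics/{n}.png")[36:226,x0:x0+244]; c=cv2.LUT(c,(255*(np.arange(256)/255)**.6).astype(np.uint8))
    cv2.imwrite(f"pics/{n}c.png",cv2.resize(c,None,fx=3,fy=3,interpolation=2))
E
```

```text
(no output)
```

View pics/w4c.png

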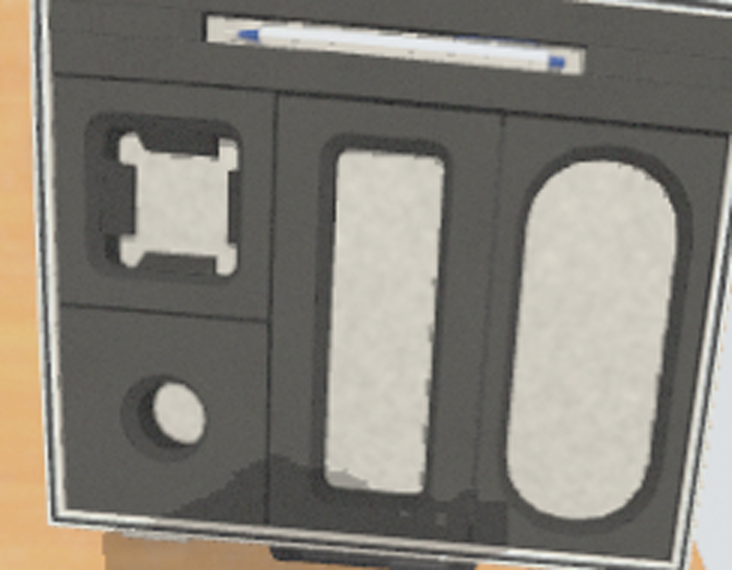

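View pics/w5c.png

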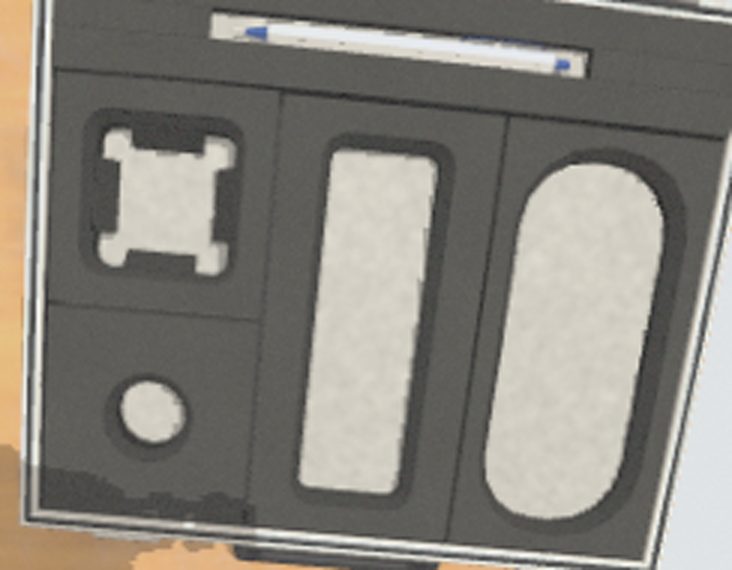

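```bash
cat > fit.py <<'E'
from h import *
from scipy.optimize import least_squares
T={"w4":np.load("pics/w4.npy"),"w5":np.load("pics/w5.npy")};X0={"w4":107,"w5":191}
tp=[(95,142.5),(95,47.5),(95,-47.5),(95,-142.5),(0,47.5),(0,142.5),(-95,47.5),(-95,-47.5),(47.5,95),(-47.5,95),(0,0)]
px={"w4":[(57,75),(276,92),(504,111),(728,132),(271,321),(62,303),(265,525),(475,542),(163.5,198),(165,418),(382,319)],
"w5":[(56,70),(282,91),(509,116),(723,136),(263,320),(50,300),(246,522),(447,540),(161,196),(147,416),(368,320)]}
nat=lambda n,p:(X0[n]+p[0]/3,36+p[1]/3)
for i,t in enumerate(tp): print(t,*tri([("wrist",nat(n,px[n][i]),T[n]) for n in T]))
def pos(q,t):
    c,s=np.cos(q[2]),np.sin(q[2]);x,y=np.array(t)/1000;return np.array([q[0]+c*x-s*y,q[1]+s*x+c*y,q[3]])
def res(q): return np.concatenate([proj("wrist",pos(q,t),T[n])-nat(n,px[n][i]) for n in T for i,t in enumerate(tp)])
r=least_squares(res,[.51,.17,-.08,.042],diff_step=1e-3,loss="soft_l1",x_scale=[.01,.01,.05,.01]);print(r.x,np.abs(r.fun).mean().round(2),res(r.x).reshape(2,-1,2).round(1).tolist())
for k,t in dict(stap=(0,0),spec=(0,-95),ink=(47.5,95),glue=(-47.5,95)).items(): print(k,pos(r.x,t).round(4))
E
python3 fit.py
```

```text
(95, 142.5) [0.6321 0.3081 0.0413] [0.0002, 0.0002]
(95, 47.5) [0.6224 0.2117 0.046 ] [0.0002, 0.0002]
(95, -47.5) [0.6135 0.1149 0.0473] [0.0007, 0.0007]
(95, -142.5) [0.6073 0.0179 0.0416] [0.0001, 0.0001]
(0, 47.5) [0.5268 0.2196 0.0464] [0.0001, 0.0001]
(0, 142.5) [0.5357 0.3148 0.0456] [0.0, 0.0]
(-95, 47.5) [0.4339 0.2274 0.0518] [0.0006, 0.0006]
(-95, -47.5) [0.4209 0.1293 0.0371] [0.0004, 0.0004]
(47.5, 95) [0.5799 0.264  0.0455] [0.0002, 0.0002]
(-47.5, 95) [0.4829 0.2732 0.0435] [0.0002, 0.0002]
(0, 0) [0.5266 0.1712 0.0349] [0.0003, 0.0003]
[ 0.52370295  0.17252063 -0.08717685  0.04444715] 1.0 [[[0.4, 0.7], [0.4, 0.3], [-1.6, 0.4], [-2.9, 0.7], [0.2, -0.8], [0.6, -0.3], [0.9, -1.4], [-3.1, -1.5], [1.1, 0.7], [1.0, -1.2], [-1.8, 2.8]], [[1.0, 0.5], [0.1, -0.0], [-2.1, -0.9], [-2.3, 0.8], [-0.2, -0.9], [0.4, -0.3], [-0.4, -0.5], [-1.7, -1.0], [0.8, 0.5], [1.3, -1.0], [-0.2, 2.3]]]
stap [0.5237 0.1725 0.0444]
spec [0.5154 0.0779 0.0444]
ink [0.5793 0.263  0.0444]
glue [0.4847 0.2713 0.0444]
```

```bash
sed -i 's/142\.5/145/g;s/47\.5)/48.5)/g;s/(47\.5,95)/(48,97)/g;s/(-47\.5,95)/(-48,97)/g;s/spec=(0,-95)/spec=(0,-97)/;s/^for i,t in enum.*$//' fit.py; sed -i 's/tp=\[/tp=[/' fit.py; python3 fit.py
python3 - <<'E'
import sys; sys.argv=['x']
from h import *
# pale-floor centroids as check
for n,z in(("w4",0),("w5",0)):
    T=np.load(f"pics/{n}.npy");im=cv2.imread(f"pics/{n}.png");x0={"w4":107,"w5":191}[n]
    m=(im.min(2)>120).astype(np.uint8);mm=np.zeros_like(m);mm[36:226,x0:x0+244]=m[36:226,x0:x0+244]
    k,l,s,c=cv2.connectedComponentsWithStats(mm)
    for i in range(1,k):
        if 200<s[i,4]<9000: 
            r=cv2.minAreaRect(cv2.findContours((l==i).astype(np.uint8),0,2)[0][0]);print(n,s[i,4],c[i].round(1),onz("wrist",r[0],.027,T),round(r[2],1))
E
```

```text
[ 0.52373422  0.17119959 -0.08318348  0.04381578] 0.65 [[[-0.5, 1.1], [0.5, 0.5], [-0.1, 0.4], [-0.4, 0.5], [0.5, -0.8], [0.0, -0.1], [1.5, -1.4], [-1.2, -1.7], [0.6, 0.5], [0.8, -0.8], [-0.8, 2.8]], [[-0.1, 0.8], [0.0, 0.2], [-0.7, -0.9], [0.1, 0.6], [0.0, -0.9], [-0.4, -0.1], [0.1, -0.5], [0.1, -1.2], [0.2, 0.2], [0.9, -0.6], [0.7, 2.2]]]
stap [0.5237 0.1712 0.0438]
spec [0.5157 0.0745 0.0438]
ink [0.5796 0.2639 0.0438]
glue [0.484  0.2719 0.0438]
w4 311 [120.7 127.2] [0.5513 0.332  0.027 ] 81.6
w4 1063 [220.7 160.8] [0.5417 0.178  0.027 ] 5.2
w4 879 [237.5  50.5] [0.6457 0.1642 0.027 ] 5.0
w4 1122 [166.8 103.5] [0.579  0.2655 0.027 ] 1.7
w4 3641 [234.2 141.3] [0.5256 0.1729 0.027 ] 3.2
w4 5275 [303.2 148.3] [0.5175 0.0744 0.027 ] 5.2
w4 851 [345.3 188.6] [0.4834 0.0176 0.027 ] 90.0
w4 222 [166.3 173.1] [0.4836 0.2727 0.027 ] 90.0
w5 333 [200.  116.4] [0.553  0.3286 0.027 ] 1.0
w5 1133 [310.9 161.1] [0.5283 0.1819 0.027 ] 10.9
w5 870 [323.6  50.6] [0.6457 0.1613 0.027 ] 6.1
w5 1222 [245.4 103. ] [0.579  0.2661 0.027 ] 5.0
w5 3679 [312.4 142.5] [0.5255 0.1719 0.027 ] 6.3
w5 5021 [381.4 148.9] [0.5172 0.073  0.027 ] 9.5
w5 1554 [426.  184.6] [0.4947 0.0113 0.027 ] 90.0
w5 274 [240.9 172.8] [0.483  0.2738 0.027 ] 90.0
```

Call:
{"name": "drive_tool", "arguments": {"targets": [{"dx": 0.1,"dy": 0.2,"dz": 0,"yaw": 0,"fingers": 0},{"dx": 0.1,"dy": 0.4,"dz": 0,"yaw": 0,"fingers": 0},{"dx": 0.1,"dy": 0.4,"dz": 0,"yaw": 0,"fingers": 0},{"dx": 0.1,"dy": 0.4,"dz": 0,"yaw": 0,"fingers": 0},{"dx": 0.1,"dy": 0.4,"dz": 0,"yaw": 0,"fingers": 0},{"dx": 0.1,"dy": 0.4,"dz": 0,"yaw": 0,"fingers": 0},{"dx": 0.1,"dy": 0.4,"dz": 0,"yaw": 0,"fingers": 0},{"dx": 0.1,"dy": 0.4,"dz": 0,"yaw": 0,"fingers": 0},{"dx": 0.1,"dy": 0.4,"dz": 0,"yaw": 0,"fingers": 0},{"dx": 0.1,"dy": 0.4,"dz": 0,"yaw": 0,"fingers": 0},{"dx": 0.1,"dy": 0.35,"dz": 0,"yaw": 0,"fingers": 0},{"dx": 0.1,"dy": 0.2,"dz": 0,"yaw": 0,"fingers": 0},{"dx": 0.1,"dy": 0,"dz": 0,"yaw": 0,"fingers": 0}]}}

```text
clock: 6.1
position: [0.6087, -0.2162, 0.3111]
tool_rot: [3.14, 0.001, -0.004]
force: [-1.1, 0.2, 1.0]
grip_width: 0.0857
finger_force: 0.0
```

Call:
{"name": "drive_tool", "arguments": {"targets": [{"dx": 0,"dy": 0,"dz": 0,"yaw": -0.08,"fingers": 0.1},{"dx": 0,"dy": 0,"dz": 0,"yaw": -0.08,"fingers": 0.1},{"dx": 0,"dy": 0,"dz": 0,"yaw": -0.08,"fingers": 0.2},{"dx": 0,"dy": 0,"dz": 0.1,"yaw": -0.08,"fingers": 0.2},{"dx": 0,"dy": 0,"dz": 0.2,"yaw": -0.08,"fingers": 0.2},{"dx": 0,"dy": 0,"dz": 0.2,"yaw": -0.08,"fingers": 0.2},{"dx": 0,"dy": 0,"dz": 0.2,"yaw": -0.08,"fingers": 0.2},{"dx": 0,"dy": 0,"dz": 0.2,"yaw": -0.08,"fingers": 0.2},{"dx": 0,"dy": 0,"dz": 0.2,"yaw": -0.08,"fingers": 0.2},{"dx": 0,"dy": 0,"dz": 0.2,"yaw": -0.08,"fingers": 0.2},{"dx": 0,"dy": 0,"dz": 0.2,"yaw": -0.08,"fingers": 0.2},{"dx": 0,"dy": 0,"dz": 0,"yaw": -0.079,"fingers": 0.2},{"dx": 0,"dy": 0,"dz": 0,"yaw": 0,"fingers": 0.2},{"dx": 0,"dy": 0,"dz": 0,"yaw": 0,"fingers": 0.2}]}}

```text
clock: 7.5
position: [0.6098, -0.2113, 0.1617]
tool_rot: [3.141, 0.0, 1.504]
force: [0.3, 0.5, -0.1]
grip_width: 0.0684
finger_force: 0.0
```

```bash
python3 - <<'E'
from h import *
shot("wrist","w6"); s=readout.observe();print(s["position"],s["tool_rot"],s["qpos"],s["grip_width"])
E
```

```text
[ 0.60994013 -0.21116193  0.1618333 ] [3.14095260e+00 3.00748645e-04 1.50454781e+00] [ 0.54302242  0.66397667 -0.46720225  1.58869408  0.34329212  0.97070471
 -0.10037159] 0.06840358064399958
```

View pics/w6.png

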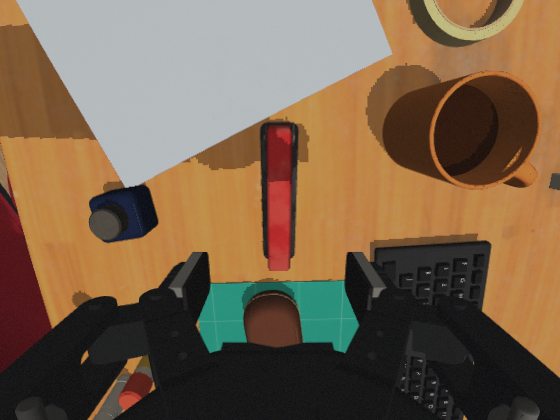

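Call:
{"name": "drive_tool", "arguments": {"targets": [{"dx": 0,"dy": 0.02,"dz": 0.2,"yaw": 0,"fingers": 0.3},{"dx": 0,"dy": 0,"dz": 0.3,"yaw": 0,"fingers": 0.3},{"dx": 0,"dy": 0,"dz": 0.3,"yaw": 0,"fingers": 0.3},{"dx": 0,"dy": 0,"dz": 0.25,"yaw": 0,"fingers": 0.3},{"dx": 0,"dy": 0,"dz": 0.2,"yaw": 0,"fingers": 0.3},{"dx": 0,"dy": 0,"dz": 0.15,"yaw": 0,"fingers": 0.3},{"dx": 0,"dy": 0,"dz": 0,"yaw": 0,"fingers": 0.3},{"dx": 0,"dy": 0,"dz": 0,"yaw": 0,"fingers": 1},{"dx": 0,"dy": 0,"dz": 0,"yaw": 0,"fingers": 1},{"dx": 0,"dy": 0,"dz": 0,"yaw": 0,"fingers": 1},{"dx": 0,"dy": 0,"dz": 0,"yaw": 0,"fingers": 1},{"dx": 0,"dy": 0,"dz": 0,"yaw": 0,"fingers": 1},{"dx": 0,"dy": 0,"dz": 0,"yaw": 0,"fingers": 1},{"dx": 0,"dy": 0,"dz": 0,"yaw": 0,"fingers": 1},{"dx": 0,"dy": 0,"dz": 0,"yaw": 0,"fingers": 1}], "squeeze": 50}}

```text
clock: 9.05
position: [0.6125, -0.211, 0.0226]
tool_rot: [3.14, 0.0, 1.508]
force: [-2.5, 0.9, 7.5]
grip_width: 0.0211
finger_force: 49.8
```

Call:
{"name": "drive_tool", "arguments": {"targets": [{"dx": 0,"dy": 0,"dz": -0.1,"yaw": 0,"fingers": 1},{"dx": 0,"dy": 0,"dz": -0.3,"yaw": 0,"fingers": 1},{"dx": 0,"dy": 0,"dz": -0.4,"yaw": 0,"fingers": 1},{"dx": 0,"dy": 0,"dz": -0.4,"yaw": 0,"fingers": 1},{"dx": 0,"dy": 0,"dz": -0.3,"yaw": 0,"fingers": 1},{"dx": 0.16,"dy": -0.114,"dz": 0,"yaw": 0,"fingers": 1},{"dx": 0.4,"dy": -0.1,"dz": 0,"yaw": 0,"fingers": 1},{"dx": 0.4,"dy": -0.1,"dz": 0,"yaw": 0,"fingers": 1},{"dx": 0.4,"dy": -0.1,"dz": 0,"yaw": 0,"fingers": 1},{"dx": 0.4,"dy": -0.1,"dz": 0,"yaw": 0,"fingers": 1},{"dx": 0.4,"dy": -0.1,"dz": 0,"yaw": 0,"fingers": 1},{"dx": 0.4,"dy": -0.1,"dz": 0,"yaw": 0,"fingers": 1},{"dx": 0.4,"dy": -0.1,"dz": 0,"yaw": 0,"fingers": 1},{"dx": 0.4,"dy": -0.1,"dz": 0,"yaw": 0,"fingers": 1},{"dx": 0.3,"dy": -0.1,"dz": 0,"yaw": 0,"fingers": 1},{"dx": 0.2,"dy": -0.1,"dz": 0,"yaw": 0,"fingers": 1},{"dx": 0.1,"dy": 0,"dz": 0,"yaw": 0,"fingers": 1},{"dx": 0,"dy": 0,"dz": 0,"yaw": 0,"fingers": 1}]}}

```text
clock: 10.85
position: [0.5254, 0.1924, 0.172]
tool_rot: [3.141, -0.001, 1.51]
force: [0.4, -0.3, -2.2]
grip_width: 0.0208
finger_force: 49.4
```

Call:
{"name": "drive_tool", "arguments": {"targets": [{"dx": 0,"dy": 0,"dz": 0,"yaw": -0.05,"fingers": 1},{"dx": 0,"dy": 0,"dz": 0,"yaw": -0.08,"fingers": 1},{"dx": 0,"dy": 0,"dz": 0,"yaw": -0.08,"fingers": 1},{"dx": 0,"dy": 0,"dz": 0,"yaw": -0.08,"fingers": 1},{"dx": 0,"dy": 0,"dz": 0,"yaw": -0.08,"fingers": 1},{"dx": 0,"dy": 0,"dz": 0,"yaw": -0.08,"fingers": 1},{"dx": 0,"dy": 0,"dz": 0,"yaw": -0.08,"fingers": 1},{"dx": 0,"dy": 0,"dz": 0,"yaw": -0.08,"fingers": 1},{"dx": 0,"dy": 0,"dz": 0,"yaw": -0.08,"fingers": 1},{"dx": 0,"dy": 0,"dz": 0,"yaw": -0.08,"fingers": 1},{"dx": 0,"dy": 0,"dz": 0,"yaw": -0.08,"fingers": 1},{"dx": 0,"dy": 0,"dz": 0,"yaw": -0.08,"fingers": 1},{"dx": 0,"dy": 0,"dz": 0,"yaw": -0.057,"fingers": 1},{"dx": 0,"dy": 0,"dz": 0,"yaw": 0,"fingers": 1},{"dx": 0,"dy": 0,"dz": 0,"yaw": 0,"fingers": 1}]}}

```text
clock: 12.35
position: [0.5257, 0.1901, 0.1713]
tool_rot: [-3.141, 0.0, 3.055]
force: [-0.4, -0.0, -2.1]
grip_width: 0.0214
finger_force: 49.4
```

```bash
python3 - <<'E'
from h import *
T=np.load("pics/w6.npy")
for z,uv in ((.008,(280,122)),(.05,(280,124)),(.05,(280,270)),(.008,(280,261))): print(z,onz("wrist",uv,z,T))
im=shot("wrist","w7"); s=readout.observe();print(s["position"],s["tool_rot"],s["qpos"],s["grip_width"])
shot("scene","s7");shot("side","d7")
E
```

```text
0.008 [ 0.6161 -0.1386  0.008 ]
0.05 [ 0.6155 -0.141   0.05  ]
0.05 [ 0.607  -0.2732  0.05  ]
0.008 [ 0.6067 -0.2837  0.008 ]
[0.52562966 0.19040261 0.17136154] [-3.14115971e+00  1.57022924e-04  3.05518211e+00] [ 0.17132078  0.63949979 -0.90488591  1.80261772  0.59351292  0.99688666
  0.50855106] 0.02096793260458212
```

View pics/w7.png

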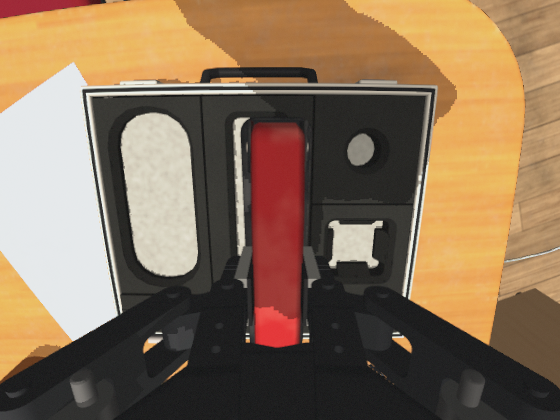

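Call:
{"name": "drive_tool", "arguments": {"targets": [{"dx": -0.01,"dy": -0.1,"dz": 0,"yaw": 0,"fingers": 1},{"dx": 0,"dy": -0.089,"dz": 0,"yaw": 0,"fingers": 1},{"dx": 0,"dy": 0,"dz": 0.2,"yaw": 0,"fingers": 1},{"dx": 0,"dy": 0,"dz": 0.2,"yaw": 0,"fingers": 1},{"dx": 0,"dy": 0,"dz": 0.2,"yaw": 0,"fingers": 1},{"dx": 0,"dy": 0,"dz": 0.15,"yaw": 0,"fingers": 1},{"dx": 0,"dy": 0,"dz": 0.1,"yaw": 0,"fingers": 1},{"dx": 0,"dy": 0,"dz": 0.1,"yaw": 0,"fingers": 1},{"dx": 0,"dy": 0,"dz": 0.1,"yaw": 0,"fingers": 1},{"dx": 0,"dy": 0,"dz": 0.05,"yaw": 0,"fingers": 1},{"dx": 0,"dy": 0,"dz": 0.05,"yaw": 0,"fingers": 1},{"dx": 0,"dy": 0,"dz": 0.05,"yaw": 0,"fingers": 1},{"dx": 0,"dy": 0,"dz": 0,"yaw": 0,"fingers": 1}]}}

```text
clock: 13.8
position: [0.5251, 0.1721, 0.0515]
tool_rot: [-3.141, 0.001, 3.059]
force: [0.4, -2.1, -0.4]
grip_width: 0.021
finger_force: 51.0
```

Call:
{"name": "drive_tool", "arguments": {"targets": [{"dx": 0,"dy": 0,"dz": 0.01,"yaw": 0,"fingers": 1},{"dx": 0,"dy": 0,"dz": 0.01,"yaw": 0,"fingers": 1},{"dx": 0,"dy": 0,"dz": 0.01,"yaw": 0,"fingers": 1},{"dx": 0,"dy": 0,"dz": 0,"yaw": 0,"fingers": 1}]}}

```text
clock: 14.2
position: [0.5252, 0.1722, 0.0513]
tool_rot: [-3.14, 0.003, 3.059]
force: [-19.4, -13.8, 66.1]
grip_width: 0.0209
finger_force: 59.8
```

Call:
{"name": "drive_tool", "arguments": {"targets": [{"dx": 0,"dy": 0,"dz": -0.03,"yaw": 0,"fingers": 1},{"dx": 0,"dy": 0,"dz": 0,"yaw": 0,"fingers": 1}]}}

```text
clock: 14.4
position: [0.5252, 0.1725, 0.0519]
tool_rot: [3.141, 0.001, 3.059]
force: [0.4, 0.2, -2.4]
grip_width: 0.0212
finger_force: 50.6
```

```bash
python3 - <<'E'
from h import *
im=shot("wrist","w8"); s=readout.observe();print(s["position"],s["force"])
a=im[70:220,200:350]; b=shot("scene","s8")[190:310,100:260]; 
m=np.hstack([cv2.resize(a,(400,400),interpolation=2),cv2.resize(b,(400,400),interpolation=2)]);cv2.imwrite("pics/m3.png",m)
E
```

```text
[0.52502115 0.17251277 0.05153338] [-0.0233691   1.99398623  8.69502627]
```

View pics/m3.png

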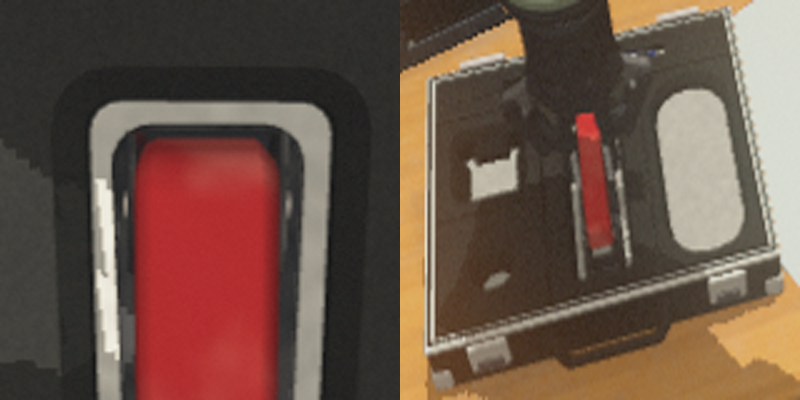

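Call:
{"name": "drive_tool", "arguments": {"targets": [{"dx": 0,"dy": 0,"dz": 0,"yaw": 0,"fingers": 0.5},{"dx": 0,"dy": 0,"dz": 0,"yaw": 0,"fingers": 0.5},{"dx": 0,"dy": 0,"dz": 0,"yaw": 0,"fingers": 0.5},{"dx": 0,"dy": 0,"dz": 0,"yaw": 0,"fingers": 0.5},{"dx": 0,"dy": 0,"dz": -0.2,"yaw": 0,"fingers": 0.5},{"dx": 0,"dy": 0,"dz": -0.4,"yaw": 0,"fingers": 0.5},{"dx": 0,"dy": 0,"dz": -0.5,"yaw": 0,"fingers": 0.3},{"dx": 0,"dy": 0,"dz": -0.4,"yaw": 0,"fingers": 0.1},{"dx": 0,"dy": 0,"dz": 0,"yaw": 0,"fingers": 0}]}}

```text
clock: 15.4
position: [0.5264, 0.1736, 0.2061]
tool_rot: [3.139, 0.006, 3.059]
force: [0.9, -0.4, -0.9]
grip_width: 0.083
finger_force: 0.0
```

```bash
python3 - <<'E'
from h import *
im=shot("wrist","w9"); s=readout.observe();print(s["position"],s["force"]); T=np.load("pics/w9.npy")
hsv=cv2.cvtColor(im,cv2.COLOR_BGR2HSV);m=((hsv[...,1]>150)&((hsv[...,0]<8)|(hsv[...,0]>172))).astype(np.uint8)
k,l,st,c=cv2.connectedComponentsWithStats(m)
i=1+np.argmax(st[1:,4]);r=cv2.minAreaRect(cv2.findContours((l==i).astype(np.uint8),0,2)[0][0]);print(r,st[i])
for z in(.063,.076):print(onz("wrist",r[0],z,T))
E
```

```text
[0.52572633 0.17269938 0.20353874] [-0.9497857  -0.82680961 -1.53217025]
((275.5, 192.0), (138.0, 23.0), 90.0) [ 264  123   24  139 3124]
[0.5184 0.1722 0.063 ]
[0.5156 0.1725 0.076 ]
```

Call:
{"name": "drive_tool", "arguments": {"targets": [{"dx": 0,"dy": 0,"dz": 0,"yaw": 0.076,"fingers": 0},{"dx": 0,"dy": 0,"dz": 0,"yaw": 0.08,"fingers": 0},{"dx": 0,"dy": 0,"dz": 0,"yaw": 0.08,"fingers": 0},{"dx": 0,"dy": 0,"dz": 0,"yaw": 0.08,"fingers": 0},{"dx": 0,"dy": 0,"dz": 0,"yaw": 0.08,"fingers": 0},{"dx": 0,"dy": 0,"dz": 0,"yaw": 0.08,"fingers": 0},{"dx": 0,"dy": 0,"dz": 0,"yaw": 0.08,"fingers": 0},{"dx": 0,"dy": 0,"dz": 0,"yaw": 0.08,"fingers": 0},{"dx": 0,"dy": 0,"dz": 0,"yaw": 0.08,"fingers": 0},{"dx": 0,"dy": 0,"dz": 0,"yaw": 0.08,"fingers": 0},{"dx": 0,"dy": 0,"dz": 0,"yaw": 0.08,"fingers": 0},{"dx": 0,"dy": 0,"dz": 0,"yaw": 0.04,"fingers": 0},{"dx": 0,"dy": 0,"dz": 0,"yaw": 0,"fingers": 0}]}}

```text
clock: 16.75
position: [0.5243, 0.1723, 0.2004]
tool_rot: [-3.14, 0.001, 1.619]
force: [-0.2, -0.1, 0.4]
grip_width: 0.0855
finger_force: 0.0
```

Call:
{"name": "drive_tool", "arguments": {"targets": [{"dx": -0.2,"dy": 0,"dz": 0,"yaw": 0,"fingers": 0},{"dx": -0.4,"dy": 0.045,"dz": 0,"yaw": 0,"fingers": 0},{"dx": -0.4,"dy": 0.045,"dz": 0,"yaw": 0,"fingers": 0},{"dx": -0.4,"dy": 0.045,"dz": 0,"yaw": 0,"fingers": 0},{"dx": -0.4,"dy": 0.045,"dz": 0,"yaw": 0,"fingers": 0},{"dx": -0.4,"dy": 0.045,"dz": 0,"yaw": 0,"fingers": 0},{"dx": -0.4,"dy": 0.045,"dz": 0,"yaw": 0,"fingers": 0},{"dx": -0.4,"dy": 0.045,"dz": 0,"yaw": 0,"fingers": 0},{"dx": -0.4,"dy": 0.045,"dz": 0,"yaw": 0,"fingers": 0},{"dx": -0.4,"dy": 0.045,"dz": 0,"yaw": 0,"fingers": 0},{"dx": -0.4,"dy": 0.045,"dz": 0,"yaw": 0,"fingers": 0},{"dx": -0.4,"dy": 0,"dz": 0,"yaw": 0,"fingers": 0},{"dx": -0.4,"dy": 0,"dz": 0,"yaw": 0,"fingers": 0},{"dx": -0.4,"dy": 0,"dz": 0,"yaw": 0,"fingers": 0},{"dx": -0.2,"dy": 0,"dz": 0,"yaw": 0,"fingers": 0},{"dx": -0.1,"dy": 0,"dz": 0,"yaw": 0,"fingers": 0},{"dx": 0,"dy": 0,"dz": 0,"yaw": 0,"fingers": 0},{"dx": 0,"dy": 0,"dz": 0,"yaw": 0,"fingers": 0}]}}

```text
clock: 18.55
position: [0.5981, -0.3931, 0.201]
tool_rot: [-3.141, -0.001, 1.622]
force: [0.4, 0.3, -0.2]
grip_width: 0.0855
finger_force: 0.0
```

```bash
python3 - <<'E'
from h import *
im=shot("wrist","w10"); s=readout.observe();print(s["position"],s["tool_rot"]); T=np.load("pics/w10.npy")
print([proj("wrist",p,T) for p in((.596,-.3155,.021),(.601,-.4745,.021),(.5985,-.395,.021))])
b,g,r=[im[...,i].astype(int) for i in range(3)]
m=((r>g*1.35)&(r<130)&(r>40)&(b<70)).astype(np.uint8)
k,l,st,c=cv2.connectedComponentsWithStats(m);i=1+np.argmax(st[1:,4]);R0=cv2.minAreaRect(cv2.findContours((l==i).astype(np.uint8),0,2)[0][0]);print(R0,st[i],onz("wrist",R0[0],.021,T))
for row in range(st[i,1]+20,st[i,1]+st[i,3],25):
    xs=np.where(l[row]==i)[0]; print(row,xs.min(),xs.max(),onz("wrist",((xs.min()+xs.max())/2,row),.021,T))
E
```

```text
[ 0.59830744 -0.39287948  0.20124281] [ 3.14158105e+00 -7.92101136e-04  1.62264414e+00]
[array([280.3, 118.2]), array([277.4, 258.7]), array([278.8, 192.8])]
((27.5, 175.5), (55.0, 255.0), 0.0) [   0   48   56  256 8493] [ 0.3116 -0.3886  0.021 ]
68 0 9 [ 0.3019 -0.2739  0.021 ]
93 0 23 [ 0.3065 -0.2993  0.021 ]
118 0 26 [ 0.3043 -0.3254  0.021 ]
143 0 21 [ 0.2968 -0.3525  0.021 ]
168 0 41 [ 0.3044 -0.3803  0.021 ]
193 0 44 [ 0.3011 -0.4094  0.021 ]
218 0 47 [ 0.2974 -0.44    0.021 ]
243 0 51 [ 0.2938 -0.472   0.021 ]
268 0 54 [ 0.2891 -0.5059  0.021 ]
293 0 20 [ 0.2572 -0.544   0.021 ]
```

```bash
python3 - <<'E'
from h import *
im=cv2.imread("pics/w10.png"); T=np.load("pics/w10.npy")
b,g,r=[im[...,i].astype(int) for i in range(3)]
m=((r>g*1.2)&(r<150)).astype(np.uint8);m=cv2.morphologyEx(m,2,np.ones((3,3)))
k,l,st,c=cv2.connectedComponentsWithStats(m);i=l[190,279];print(i,st[i],im[190,279])
for row in range(st[i,1],st[i,1]+st[i,3],12):
    xs=np.where(l[row]==i)[0]; print(row,xs.min(),xs.max(),onz("wrist",((xs.min()+xs.max())/2,row),.021,T))
E
```

```text
26 [ 248  118   57  143 7308] [ 48  65 115]
118 268 284 [ 0.5915 -0.3155  0.021 ]
130 252 300 [ 0.5921 -0.3277  0.021 ]
142 248 304 [ 0.5927 -0.3401  0.021 ]
154 248 304 [ 0.5933 -0.3527  0.021 ]
166 249 304 [ 0.5945 -0.3655  0.021 ]
178 249 304 [ 0.5952 -0.3786  0.021 ]
190 250 304 [ 0.5964 -0.392   0.021 ]
202 250 304 [ 0.5971 -0.4056  0.021 ]
214 250 303 [ 0.5972 -0.4196  0.021 ]
226 251 303 [ 0.5985 -0.4339  0.021 ]
238 251 303 [ 0.5993 -0.4485  0.021 ]
250 256 298 [ 0.6    -0.4635  0.021 ]
```

Call:
{"name": "drive_tool", "arguments": {"targets": [{"dx": -0.03,"dy": -0.02,"dz": 0.2,"yaw": 0,"fingers": 0},{"dx": 0,"dy": 0,"dz": 0.4,"yaw": 0,"fingers": 0},{"dx": 0,"dy": 0,"dz": 0.4,"yaw": 0,"fingers": 0},{"dx": 0,"dy": 0,"dz": 0.3,"yaw": 0,"fingers": 0},{"dx": 0,"dy": 0,"dz": 0.2,"yaw": 0,"fingers": 0},{"dx": 0,"dy": 0,"dz": 0.2,"yaw": 0,"fingers": 0},{"dx": 0,"dy": 0,"dz": 0.15,"yaw": 0,"fingers": 0},{"dx": 0,"dy": 0,"dz": 0.08,"yaw": 0,"fingers": 0},{"dx": 0,"dy": 0,"dz": 0,"yaw": 0,"fingers": 0},{"dx": 0,"dy": 0,"dz": 0,"yaw": 0,"fingers": 1},{"dx": 0,"dy": 0,"dz": 0,"yaw": 0,"fingers": 1},{"dx": 0,"dy": 0,"dz": 0,"yaw": 0,"fingers": 1},{"dx": 0,"dy": 0,"dz": 0,"yaw": 0,"fingers": 1},{"dx": 0,"dy": 0,"dz": 0,"yaw": 0,"fingers": 1},{"dx": 0,"dy": 0,"dz": 0,"yaw": 0,"fingers": 1}], "squeeze": 40}}

```text
clock: 20.1
position: [0.5968, -0.3981, 0.0097]
tool_rot: [3.14, 0.001, 1.62]
force: [-0.9, 0.5, 6.3]
grip_width: 0.0597
finger_force: 43.8
```

Call:
{"name": "drive_tool", "arguments": {"targets": [{"dx": 0,"dy": 0,"dz": -0.1,"yaw": 0,"fingers": 1},{"dx": 0,"dy": 0,"dz": -0.3,"yaw": 0,"fingers": 1},{"dx": 0,"dy": 0,"dz": -0.4,"yaw": 0,"fingers": 1},{"dx": 0,"dy": 0,"dz": -0.4,"yaw": 0,"fingers": 1},{"dx": 0,"dy": 0,"dz": -0.3,"yaw": 0,"fingers": 1},{"dx": 0.2,"dy": -0.055,"dz": 0,"yaw": 0,"fingers": 1},{"dx": 0.4,"dy": -0.055,"dz": 0,"yaw": 0,"fingers": 1},{"dx": 0.4,"dy": -0.055,"dz": 0,"yaw": 0,"fingers": 1},{"dx": 0.4,"dy": -0.055,"dz": 0,"yaw": 0,"fingers": 1},{"dx": 0.4,"dy": -0.055,"dz": 0,"yaw": 0,"fingers": 1},{"dx": 0.4,"dy": -0.055,"dz": 0,"yaw": 0,"fingers": 1},{"dx": 0.4,"dy": -0.055,"dz": 0,"yaw": 0,"fingers": 1},{"dx": 0.4,"dy": -0.055,"dz": 0,"yaw": 0,"fingers": 1},{"dx": 0.4,"dy": -0.055,"dz": 0,"yaw": 0,"fingers": 1},{"dx": 0.4,"dy": -0.055,"dz": 0,"yaw": 0,"fingers": 1},{"dx": 0.4,"dy": 0,"dz": 0,"yaw": 0,"fingers": 1},{"dx": 0.3,"dy": 0,"dz": 0,"yaw": 0,"fingers": 1},{"dx": 0.2,"dy": 0,"dz": 0,"yaw": 0,"fingers": 1},{"dx": 0.05,"dy": 0,"dz": 0,"yaw": 0,"fingers": 1},{"dx": 0,"dy": 0,"dz": 0,"yaw": 0,"fingers": 1}]}}

```text
clock: 22.1
position: [0.5176, 0.0742, 0.1589]
tool_rot: [3.141, 0.0, 1.621]
force: [-0.1, -0.8, -1.7]
grip_width: 0.0597
finger_force: 44.2
```

Call:
{"name": "drive_tool", "arguments": {"targets": [{"dx": 0,"dy": 0,"dz": 0,"yaw": -0.05,"fingers": 1},{"dx": 0,"dy": 0,"dz": 0,"yaw": -0.08,"fingers": 1},{"dx": 0,"dy": 0,"dz": 0,"yaw": -0.08,"fingers": 1},{"dx": 0,"dy": 0,"dz": 0,"yaw": -0.08,"fingers": 1},{"dx": 0,"dy": 0,"dz": 0,"yaw": -0.08,"fingers": 1},{"dx": 0,"dy": 0,"dz": 0,"yaw": -0.08,"fingers": 1},{"dx": 0,"dy": 0,"dz": 0,"yaw": -0.08,"fingers": 1},{"dx": 0,"dy": 0,"dz": 0,"yaw": -0.08,"fingers": 1},{"dx": 0,"dy": 0,"dz": 0,"yaw": -0.08,"fingers": 1},{"dx": 0,"dy": 0,"dz": 0,"yaw": -0.08,"fingers": 1},{"dx": 0,"dy": 0,"dz": 0,"yaw": -0.08,"fingers": 1},{"dx": 0,"dy": 0,"dz": 0,"yaw": -0.065,"fingers": 1},{"dx": 0,"dy": 0,"dz": 0,"yaw": 0,"fingers": 1},{"dx": 0,"dy": 0,"dz": 0,"yaw": 0,"fingers": 1}]}}

```text
clock: 23.5
position: [0.5177, 0.0728, 0.1583]
tool_rot: [-3.141, -0.0, 3.053]
force: [-0.2, -0.1, -1.8]
grip_width: 0.0597
finger_force: 44.2
```

```bash
python3 - <<'E'
from h import *
im=shot("wrist","w11"); s=readout.observe();print(s["position"],s["tool_rot"],s["grip_width"],s["qpos"])
E
```

```text
[0.5176881  0.07306782 0.15836604] [-3.14120276e+00  8.38719228e-05  3.05341412e+00] 0.059719543678701324 [ 0.39364272  0.60190276 -0.89881841  1.90586463  0.58989658  0.922623
  0.68896831]
```

View pics/w11.png

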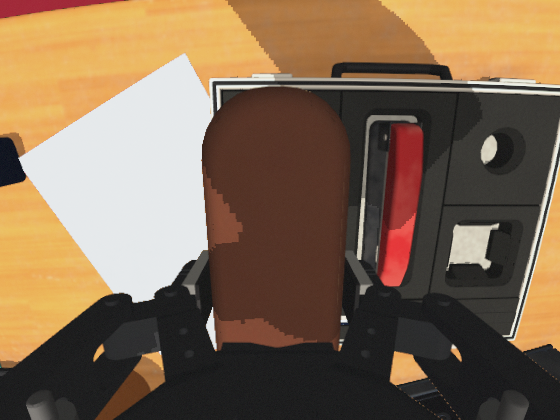

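Call:
{"name": "drive_tool", "arguments": {"targets": [{"dx": -0.01,"dy": 0.01,"dz": 0.2,"yaw": 0,"fingers": 1},{"dx": 0,"dy": 0,"dz": 0.2,"yaw": 0,"fingers": 1},{"dx": 0,"dy": 0,"dz": 0.2,"yaw": 0,"fingers": 1},{"dx": 0,"dy": 0,"dz": 0.2,"yaw": 0,"fingers": 1},{"dx": 0,"dy": 0,"dz": 0.15,"yaw": 0,"fingers": 1},{"dx": 0,"dy": 0,"dz": 0.1,"yaw": 0,"fingers": 1},{"dx": 0,"dy": 0,"dz": 0.05,"yaw": 0,"fingers": 1},{"dx": 0,"dy": 0,"dz": 0,"yaw": 0,"fingers": 1}]}}

```text
clock: 24.35
position: [0.5186, 0.0749, 0.0481]
tool_rot: [-3.142, -0.0, 3.057]
force: [1.0, -0.2, -1.2]
grip_width: 0.0597
finger_force: 44.2
```

Call:
{"name": "drive_tool", "arguments": {"targets": [{"dx": 0,"dy": 0,"dz": 0.03,"yaw": 0,"fingers": 1},{"dx": 0,"dy": 0,"dz": 0.02,"yaw": 0,"fingers": 1},{"dx": 0,"dy": 0,"dz": 0,"yaw": 0,"fingers": 1}]}}

```text
clock: 24.65
position: [0.5188, 0.0747, 0.0434]
tool_rot: [-3.142, 0.0, 3.057]
force: [-0.7, 0.3, -1.4]
grip_width: 0.0599
finger_force: 44.2
```

Call:
{"name": "drive_tool", "arguments": {"targets": [{"dx": 0,"dy": 0,"dz": 0.02,"yaw": 0,"fingers": 1},{"dx": 0,"dy": 0,"dz": 0,"yaw": 0,"fingers": 1}]}}

```text
clock: 24.85
position: [0.5187, 0.0748, 0.0412]
tool_rot: [-3.142, -0.0, 3.058]
force: [-0.2, -0.0, -2.6]
grip_width: 0.0599
finger_force: 44.2
```

Call:
{"name": "drive_tool", "arguments": {"targets": [{"dx": 0,"dy": 0,"dz": 0.01,"yaw": 0,"fingers": 1},{"dx": 0,"dy": 0,"dz": 0,"yaw": 0,"fingers": 1}]}}

```text
clock: 25.05
position: [0.5187, 0.0748, 0.0403]
tool_rot: [-3.142, -0.0, 3.057]
force: [0.6, -0.5, -1.7]
grip_width: 0.0599
finger_force: 44.2
```

Call:
{"name": "drive_tool", "arguments": {"targets": [{"dx": 0,"dy": 0,"dz": 0.01,"yaw": 0,"fingers": 1},{"dx": 0,"dy": 0,"dz": 0,"yaw": 0,"fingers": 1}]}}

```text
clock: 25.25
position: [0.5188, 0.0749, 0.0395]
tool_rot: [-3.141, 0.0, 3.058]
force: [-0.9, 0.1, 3.0]
grip_width: 0.0598
finger_force: 45.4
```

Call:
{"name": "drive_tool", "arguments": {"targets": [{"dx": 0,"dy": 0,"dz": 0.01,"yaw": 0,"fingers": 1},{"dx": 0,"dy": 0,"dz": 0,"yaw": 0,"fingers": 1}]}}

```text
clock: 25.45
position: [0.5188, 0.0748, 0.0394]
tool_rot: [-3.141, 0.001, 3.058]
force: [-9.8, -4.4, 29.7]
grip_width: 0.0597
finger_force: 48.5
```

Call:
{"name": "drive_tool", "arguments": {"targets": [{"dx": 0,"dy": 0,"dz": -0.01,"yaw": 0,"fingers": 1},{"dx": 0,"dy": 0,"dz": 0,"yaw": 0,"fingers": 0.15},{"dx": 0,"dy": 0,"dz": 0,"yaw": 0,"fingers": 0.1},{"dx": 0,"dy": 0,"dz": 0,"yaw": 0,"fingers": 0.1},{"dx": 0,"dy": 0,"dz": -0.1,"yaw": 0,"fingers": 0.1},{"dx": 0,"dy": 0,"dz": -0.3,"yaw": 0,"fingers": 0.1},{"dx": 0,"dy": 0,"dz": -0.4,"yaw": 0,"fingers": 0.1},{"dx": 0,"dy": 0,"dz": 0,"yaw": 0,"fingers": 1},{"dx": 0,"dy": 0,"dz": 0,"yaw": 0,"fingers": 1},{"dx": 0,"dy": 0,"dz": 0,"yaw": 0,"fingers": 1},{"dx": 0,"dy": 0,"dz": 0,"yaw": 0,"fingers": 1},{"dx": 0,"dy": 0,"dz": 0,"yaw": 0,"fingers": 1},{"dx": 0,"dy": 0,"dz": 0.2,"yaw": 0,"fingers": 1},{"dx": 0,"dy": 0,"dz": 0.2,"yaw": 0,"fingers": 1},{"dx": 0,"dy": 0,"dz": 0,"yaw": 0,"fingers": 1}]}}

```text
clock: 26.95
position: [0.5173, 0.0747, 0.0772]
tool_rot: [-3.141, -0.004, 3.058]
force: [-0.3, 0.8, 0.6]
grip_width: 0.0003
finger_force: 0.0
```

Call:
{"name": "drive_tool", "arguments": {"targets": [{"dx": 0,"dy": 0,"dz": 0.02,"yaw": 0,"fingers": 1},{"dx": 0,"dy": 0,"dz": 0.02,"yaw": 0,"fingers": 1},{"dx": 0,"dy": 0,"dz": 0.02,"yaw": 0,"fingers": 1},{"dx": 0,"dy": 0,"dz": 0,"yaw": 0,"fingers": 1}]}}

```text
clock: 27.35
position: [0.5191, 0.0749, 0.074]
tool_rot: [3.142, 0.001, 3.058]
force: [-1.1, -0.4, 4.7]
grip_width: -0.0002
finger_force: 2.0
```

Call:
{"name": "drive_tool", "arguments": {"targets": [{"dx": 0,"dy": 0,"dz": 0.01,"yaw": 0,"fingers": 1},{"dx": 0,"dy": 0,"dz": 0,"yaw": 0,"fingers": 1},{"dx": 0,"dy": 0,"dz": 0,"yaw": 0,"fingers": 1}]}}

```text
clock: 27.65
position: [0.5191, 0.075, 0.0738]
tool_rot: [-3.141, 0.002, 3.057]
force: [-7.7, -2.9, 26.8]
grip_width: -0.0003
finger_force: 13.6
```

Call:
{"name": "drive_tool", "arguments": {"targets": [{"dx": 0,"dy": 0,"dz": -0.2,"yaw": 0,"fingers": 1},{"dx": 0,"dy": 0,"dz": -0.4,"yaw": 0,"fingers": 0.4},{"dx": 0,"dy": 0,"dz": -0.4,"yaw": 0,"fingers": 0.4},{"dx": 0,"dy": 0,"dz": -0.3,"yaw": 0,"fingers": 0.4},{"dx": 0,"dy": 0,"dz": 0,"yaw": 0.08,"fingers": 0.4},{"dx": 0,"dy": 0,"dz": 0,"yaw": 0.08,"fingers": 0.4},{"dx": 0,"dy": 0,"dz": 0,"yaw": 0.08,"fingers": 0.4},{"dx": 0,"dy": 0,"dz": 0,"yaw": 0.08,"fingers": 0.4},{"dx": 0,"dy": 0,"dz": 0,"yaw": 0.08,"fingers": 0.4},{"dx": 0,"dy": 0,"dz": 0,"yaw": 0.08,"fingers": 0.4},{"dx": 0,"dy": 0,"dz": 0,"yaw": 0.08,"fingers": 0.4},{"dx": 0,"dy": 0,"dz": 0,"yaw": 0.08,"fingers": 0.4},{"dx": 0,"dy": 0,"dz": 0,"yaw": 0.08,"fingers": 0.4},{"dx": 0,"dy": 0,"dz": 0,"yaw": 0.08,"fingers": 0.4},{"dx": 0,"dy": 0,"dz": 0,"yaw": 0.08,"fingers": 0.4},{"dx": 0,"dy": 0,"dz": 0,"yaw": 0.021,"fingers": 0.4},{"dx": 0,"dy": 0,"dz": 0,"yaw": 0,"fingers": 0.4}]}}

```text
clock: 29.35
position: [0.5187, 0.075, 0.2026]
tool_rot: [3.141, 0.0, 1.644]
force: [0.4, 0.2, 0.2]
grip_width: 0.0509
finger_force: 0.0
```

Call:
{"name": "drive_tool", "arguments": {"targets": [{"dx": -0.2,"dy": -0.1,"dz": 0,"yaw": 0,"fingers": 0.4},{"dx": -0.35,"dy": -0.1,"dz": 0,"yaw": 0,"fingers": 0.4},{"dx": -0.4,"dy": -0.1,"dz": 0,"yaw": 0,"fingers": 0.4},{"dx": -0.4,"dy": -0.1,"dz": 0,"yaw": 0,"fingers": 0.4},{"dx": -0.4,"dy": -0.1,"dz": 0,"yaw": 0,"fingers": 0.4},{"dx": -0.4,"dy": -0.1,"dz": 0,"yaw": 0,"fingers": 0.4},{"dx": -0.35,"dy": -0.1,"dz": 0,"yaw": 0,"fingers": 0.4},{"dx": -0.25,"dy": -0.1,"dz": 0,"yaw": 0,"fingers": 0.4},{"dx": -0.1,"dy": -0.067,"dz": 0,"yaw": 0,"fingers": 0.4},{"dx": 0,"dy": 0,"dz": 0,"yaw": 0,"fingers": 0.4},{"dx": 0,"dy": 0,"dz": 0,"yaw": 0,"fingers": 0.4}]}}

```text
clock: 30.45
position: [0.4529, -0.2146, 0.2024]
tool_rot: [3.141, -0.0, 1.644]
force: [-0.7, 0.9, 0.6]
grip_width: 0.0513
finger_force: 0.0
```

```bash
python3 - <<'E'
from h import *
im=shot("wrist","w12"); s=readout.observe();print(s["position"],s["tool_rot"],s["grip_width"],s["qpos"]);T=np.load("pics/w12.npy")
p=proj("wrist",(.4525,-.2158,.055),T);print(p)
g=cv2.cvtColor(im,cv2.COLOR_BGR2HSV);x,y=map(int,p)
m=((g[...,1]<90)&(g[...,2]<120)).astype(np.uint8);m=cv2.morphologyEx(m,2,np.ones((3,3)))
k,l,st,c=cv2.connectedComponentsWithStats(m);i=l[y,x];print(i,st[i],c[i],im[y,x],onz("wrist",c[i],.058,T))
m=((g[...,0]>100)&(g[...,0]<135)&(g[...,1]>110)).astype(np.uint8);k,l,st,c=cv2.connectedComponentsWithStats(m);i=1+np.argmax(st[1:,4]);print(st[i],cv2.minAreaRect(cv2.findContours((l==i).astype(np.uint8),0,2)[0][0]))
E
```

```text
[ 0.45306395 -0.21436586  0.20242572] [ 3.14116556e+00 -3.55798795e-04  1.64468671e+00] 0.05088739720597724 [ 0.74925801  0.40614651 -0.54767209  1.93070412  0.27026297  0.87694379
  0.13715158]
[278.1 198.8]
3 [264 182  31  32 780] [278.87948718 197.62692308] [64 72 77] [ 0.4531 -0.2138  0.058 ]
[257 169  43  47 986] ((278.0, 192.0), (46.0, 42.0), 90.0)
```

Call:
{"name": "drive_tool", "arguments": {"targets": [{"dx": 0,"dy": 0,"dz": 0.2,"yaw": 0,"fingers": 0.4},{"dx": 0,"dy": 0,"dz": 0.4,"yaw": 0,"fingers": 0.4},{"dx": 0,"dy": 0,"dz": 0.4,"yaw": 0,"fingers": 0.4},{"dx": 0,"dy": 0,"dz": 0.3,"yaw": 0,"fingers": 0.4},{"dx": 0,"dy": 0,"dz": 0.2,"yaw": 0,"fingers": 0.4},{"dx": 0,"dy": 0,"dz": 0.1,"yaw": 0,"fingers": 0.4},{"dx": 0,"dy": 0,"dz": 0,"yaw": 0,"fingers": 0.4},{"dx": 0,"dy": 0,"dz": 0,"yaw": 0,"fingers": 1},{"dx": 0,"dy": 0,"dz": 0,"yaw": 0,"fingers": 1},{"dx": 0,"dy": 0,"dz": 0,"yaw": 0,"fingers": 1},{"dx": 0,"dy": 0,"dz": 0,"yaw": 0,"fingers": 1},{"dx": 0,"dy": 0,"dz": 0,"yaw": 0,"fingers": 1},{"dx": 0,"dy": 0,"dz": 0,"yaw": 0,"fingers": 1}], "squeeze": 50}}

```text
clock: 31.8
position: [0.4534, -0.2157, 0.0435]
tool_rot: [3.139, 0.001, 1.642]
force: [0.8, 1.7, 7.6]
grip_width: 0.0285
finger_force: 49.0
```

Call:
{"name": "drive_tool", "arguments": {"targets": [{"dx": 0,"dy": 0,"dz": -0.1,"yaw": 0,"fingers": 1},{"dx": 0,"dy": 0,"dz": -0.3,"yaw": 0,"fingers": 1},{"dx": 0,"dy": 0,"dz": -0.4,"yaw": 0,"fingers": 1},{"dx": 0,"dy": 0,"dz": -0.4,"yaw": 0,"fingers": 1},{"dx": 0.1,"dy": 0,"dz": -0.1,"yaw": 0,"fingers": 1},{"dx": 0.25,"dy": 0.13,"dz": 0,"yaw": 0,"fingers": 1},{"dx": 0.4,"dy": 0.13,"dz": 0,"yaw": 0,"fingers": 1},{"dx": 0.4,"dy": 0.13,"dz": 0,"yaw": 0,"fingers": 1},{"dx": 0.4,"dy": 0.13,"dz": 0,"yaw": 0,"fingers": 1},{"dx": 0.4,"dy": 0.13,"dz": 0,"yaw": 0,"fingers": 1},{"dx": 0.4,"dy": 0.13,"dz": 0,"yaw": 0,"fingers": 1},{"dx": 0.4,"dy": 0.13,"dz": 0,"yaw": 0,"fingers": 1},{"dx": 0.4,"dy": 0.13,"dz": 0,"yaw": 0,"fingers": 1},{"dx": 0.4,"dy": 0.13,"dz": 0,"yaw": 0,"fingers": 1},{"dx": 0.4,"dy": 0.13,"dz": 0,"yaw": 0,"fingers": 1},{"dx": 0.4,"dy": 0.13,"dz": 0,"yaw": 0,"fingers": 1},{"dx": 0.25,"dy": 0.13,"dz": 0,"yaw": 0,"fingers": 1},{"dx": 0.1,"dy": 0.035,"dz": 0,"yaw": 0,"fingers": 1},{"dx": 0,"dy": 0,"dz": 0,"yaw": 0.05,"fingers": 1},{"dx": 0,"dy": 0,"dz": 0,"yaw": 0.047,"fingers": 1}]}}

```text
clock: 33.8
position: [0.5776, 0.2642, 0.1722]
tool_rot: [-3.141, 0.001, 1.487]
force: [-0.2, 0.1, 0.3]
grip_width: 0.0285
finger_force: 49.6
```

Call:
{"name": "drive_tool", "arguments": {"targets": [{"dx": 0,"dy": 0,"dz": 0,"yaw": 0,"fingers": 1},{"dx": 0,"dy": 0,"dz": 0,"yaw": 0,"fingers": 1}]}}

```text
clock: 34.0
position: [0.5779, 0.264, 0.1725]
tool_rot: [3.142, 0.0, 1.492]
force: [1.0, -0.3, -0.9]
grip_width: 0.0284
finger_force: 49.6
```

```bash
python3 - <<'E'
from h import *
im=shot("wrist","w13"); s=readout.observe();print(s["position"],s["tool_rot"],s["grip_width"],s["qpos"]);T=np.load("pics/w13.npy")
g=cv2.cvtColor(im,cv2.COLOR_BGR2HSV)
m=((g[...,0]>100)&(g[...,0]<135)&(g[...,1]>110)).astype(np.uint8);k,l,st,c=cv2.connectedComponentsWithStats(m);i=1+np.argmax(st[1:,4]);print(st[i],c[i],cv2.minAreaRect(cv2.findContours((l==i).astype(np.uint8),0,2)[0][0]))
print([proj("wrist",p,T) for p in((.579,.265,.04+.126),(.579,.265,.045))])
E
```

```text
[0.57797731 0.26408421 0.17248361] [3.14154078e+00 1.85899163e-04 1.49161033e+00] 0.028289339483244105 [-0.18484385  0.64545716 -0.51645589  1.60659912  0.36424157  0.98691163
 -0.89707655]
[ 235  200   86   49 2809] [277.84300463 223.52723389] ((277.5, 224.0), (48.0, 85.0), 90.0)
[array([281.6, 254. ]), array([279.7, 201. ])]
```

Call:
{"name": "drive_tool", "arguments": {"targets": [{"dx": 0.005,"dy": 0.012,"dz": 0.15,"yaw": 0,"fingers": 1},{"dx": 0,"dy": 0,"dz": 0.2,"yaw": 0,"fingers": 1},{"dx": 0,"dy": 0,"dz": 0.2,"yaw": 0,"fingers": 1},{"dx": 0,"dy": 0,"dz": 0.15,"yaw": 0,"fingers": 1},{"dx": 0,"dy": 0,"dz": 0.1,"yaw": 0,"fingers": 1},{"dx": 0,"dy": 0,"dz": 0.05,"yaw": 0,"fingers": 1},{"dx": 0,"dy": 0,"dz": 0.04,"yaw": 0,"fingers": 1},{"dx": 0,"dy": 0,"dz": 0,"yaw": 0,"fingers": 1}], "squeeze": 80}}

```text
clock: 34.85
position: [0.5794, 0.265, 0.0833]
tool_rot: [3.142, -0.0, 1.49]
force: [-0.0, -0.8, -0.8]
grip_width: 0.0273
finger_force: 78.8
```

Call:
{"name": "drive_tool", "arguments": {"targets": [{"dx": 0,"dy": 0,"dz": 0.03,"yaw": 0,"fingers": 1},{"dx": 0,"dy": 0,"dz": 0.03,"yaw": 0,"fingers": 1},{"dx": 0,"dy": 0,"dz": 0,"yaw": 0,"fingers": 1}]}}

```text
clock: 35.15
position: [0.5792, 0.2649, 0.0771]
tool_rot: [-3.141, 0.0, 1.49]
force: [0.2, -0.3, -0.5]
grip_width: 0.0274
finger_force: 78.8
```

Call:
{"name": "drive_tool", "arguments": {"targets": [{"dx": 0,"dy": 0,"dz": 0.03,"yaw": 0,"fingers": 1},{"dx": 0,"dy": 0,"dz": 0.02,"yaw": 0,"fingers": 1},{"dx": 0,"dy": 0,"dz": 0,"yaw": 0,"fingers": 1}]}}

```text
clock: 35.45
position: [0.5792, 0.2649, 0.072]
tool_rot: [-3.141, 0.0, 1.49]
force: [0.5, 0.3, -1.6]
grip_width: 0.0273
finger_force: 78.9
```

Call:
{"name": "drive_tool", "arguments": {"targets": [{"dx": 0,"dy": 0,"dz": 0.03,"yaw": 0,"fingers": 1},{"dx": 0,"dy": 0,"dz": 0.02,"yaw": 0,"fingers": 1},{"dx": 0,"dy": 0,"dz": 0,"yaw": 0,"fingers": 1}]}}

```text
clock: 35.75
position: [0.5795, 0.2651, 0.0672]
tool_rot: [3.141, -0.0, 1.49]
force: [1.5, 0.8, -2.8]
grip_width: 0.0268
finger_force: 79.1
```

Call:
{"name": "drive_tool", "arguments": {"targets": [{"dx": 0,"dy": 0,"dz": 0.02,"yaw": 0,"fingers": 1},{"dx": 0,"dy": 0,"dz": 0,"yaw": 0,"fingers": 1}]}}

```text
clock: 35.95
position: [0.5794, 0.265, 0.0651]
tool_rot: [3.141, -0.0, 1.49]
force: [1.9, 1.0, -0.5]
grip_width: 0.0271
finger_force: 79.2
```

Call:
{"name": "drive_tool", "arguments": {"targets": [{"dx": 0,"dy": 0,"dz": 0.02,"yaw": 0,"fingers": 1},{"dx": 0,"dy": 0,"dz": 0,"yaw": 0,"fingers": 1}]}}

```text
clock: 36.15
position: [0.5796, 0.2652, 0.0637]
tool_rot: [3.141, -0.001, 1.49]
force: [1.5, 0.5, 6.1]
grip_width: 0.0272
finger_force: 79.9
```

Call:
{"name": "drive_tool", "arguments": {"targets": [{"dx": 0,"dy": 0,"dz": 0.02,"yaw": 0,"fingers": 1},{"dx": 0,"dy": 0,"dz": 0,"yaw": 0,"fingers": 1}]}}

```text
clock: 36.35
position: [0.5802, 0.2654, 0.0633]
tool_rot: [3.139, -0.001, 1.49]
force: [-3.2, -3.7, 30.8]
grip_width: 0.0273
finger_force: 82.4
```

Call:
{"name": "drive_tool", "arguments": {"targets": [{"dx": 0,"dy": 0,"dz": -0.01,"yaw": 0,"fingers": 1},{"dx": 0,"dy": 0,"dz": 0,"yaw": 0,"fingers": 0.4},{"dx": 0,"dy": 0,"dz": 0,"yaw": 0,"fingers": 0.4},{"dx": 0,"dy": 0,"dz": 0,"yaw": 0,"fingers": 0.4},{"dx": 0,"dy": 0,"dz": -0.1,"yaw": 0,"fingers": 0.4},{"dx": 0,"dy": 0,"dz": -0.3,"yaw": 0,"fingers": 0.4},{"dx": 0,"dy": 0,"dz": 0,"yaw": 0,"fingers": 1},{"dx": 0,"dy": 0,"dz": 0,"yaw": 0,"fingers": 1},{"dx": 0,"dy": 0,"dz": 0,"yaw": 0,"fingers": 1},{"dx": 0,"dy": 0,"dz": 0,"yaw": 0,"fingers": 1},{"dx": 0,"dy": 0,"dz": 0,"yaw": 0,"fingers": 1},{"dx": 0,"dy": 0,"dz": 0.1,"yaw": 0,"fingers": 1},{"dx": 0,"dy": 0,"dz": 0.08,"yaw": 0,"fingers": 1},{"dx": 0,"dy": 0,"dz": 0,"yaw": 0,"fingers": 1}]}}

```text
clock: 37.75
position: [0.5785, 0.2646, 0.0825]
tool_rot: [-3.14, 0.001, 1.49]
force: [-0.2, 0.4, -1.2]
grip_width: 0.0002
finger_force: 0.0
```

Call:
{"name": "drive_tool", "arguments": {"targets": [{"dx": 0,"dy": 0,"dz": 0.03,"yaw": 0,"fingers": 1},{"dx": 0,"dy": 0,"dz": 0.02,"yaw": 0,"fingers": 1},{"dx": 0,"dy": 0,"dz": 0,"yaw": 0,"fingers": 1}]}}

```text
clock: 38.05
position: [0.5793, 0.265, 0.0792]
tool_rot: [-3.142, -0.0, 1.49]
force: [0.1, -0.1, 0.1]
grip_width: -0.0001
finger_force: 0.0
```

Call:
{"name": "drive_tool", "arguments": {"targets": [{"dx": 0,"dy": 0,"dz": 0.02,"yaw": 0,"fingers": 1},{"dx": 0,"dy": 0,"dz": 0.01,"yaw": 0,"fingers": 1},{"dx": 0,"dy": 0,"dz": 0,"yaw": 0,"fingers": 1}]}}

```text
clock: 38.35
position: [0.581, 0.2651, 0.0781]
tool_rot: [3.138, -0.001, 1.489]
force: [2.1, -2.9, 18.6]
grip_width: 0.0001
finger_force: 9.1
```

Call:
{"name": "drive_tool", "arguments": {"targets": [{"dx": 0,"dy": 0,"dz": -0.2,"yaw": 0,"fingers": 1},{"dx": 0,"dy": 0,"dz": -0.4,"yaw": 0,"fingers": 0.4},{"dx": 0,"dy": 0,"dz": -0.4,"yaw": 0,"fingers": 0.4},{"dx": 0,"dy": 0,"dz": -0.4,"yaw": 0,"fingers": 0.4},{"dx": -0.1,"dy": -0.074,"dz": 0,"yaw": 0,"fingers": 0.4},{"dx": -0.3,"dy": -0.074,"dz": 0,"yaw": 0,"fingers": 0.4},{"dx": -0.4,"dy": -0.074,"dz": 0,"yaw": 0,"fingers": 0.4},{"dx": -0.4,"dy": -0.074,"dz": 0,"yaw": 0,"fingers": 0.4},{"dx": -0.4,"dy": -0.074,"dz": 0,"yaw": 0,"fingers": 0.4},{"dx": -0.4,"dy": -0.074,"dz": 0,"yaw": 0,"fingers": 0.4},{"dx": -0.4,"dy": -0.074,"dz": 0,"yaw": 0,"fingers": 0.4},{"dx": -0.4,"dy": -0.074,"dz": 0,"yaw": 0,"fingers": 0.4},{"dx": -0.4,"dy": -0.074,"dz": 0,"yaw": 0,"fingers": 0.4},{"dx": -0.4,"dy": -0.074,"dz": 0,"yaw": 0,"fingers": 0.4}]}}

```text
clock: 39.75
position: [0.4759, -0.0894, 0.2166]
tool_rot: [3.141, 0.0, 1.49]
force: [1.5, -0.6, -0.5]
grip_width: 0.0514
finger_force: 0.0
```

Call:
{"name": "drive_tool", "arguments": {"targets": [{"dx": -0.4,"dy": 0,"dz": 0,"yaw": 0,"fingers": 0.4},{"dx": -0.4,"dy": 0,"dz": 0,"yaw": 0,"fingers": 0.4},{"dx": -0.4,"dy": 0,"dz": 0,"yaw": 0,"fingers": 0.4},{"dx": -0.4,"dy": 0,"dz": 0,"yaw": 0,"fingers": 0.4},{"dx": -0.4,"dy": 0,"dz": 0,"yaw": 0,"fingers": 0.4},{"dx": -0.4,"dy": 0,"dz": 0,"yaw": 0,"fingers": 0.4},{"dx": -0.4,"dy": 0,"dz": 0,"yaw": 0,"fingers": 0.4},{"dx": -0.2,"dy": 0,"dz": 0,"yaw": 0,"fingers": 0.4},{"dx": -0.04,"dy": 0,"dz": 0,"yaw": 0,"fingers": 0.4},{"dx": 0,"dy": 0,"dz": 0,"yaw": 0,"fingers": 0.4},{"dx": 0,"dy": 0,"dz": 0,"yaw": 0,"fingers": 0.4}]}}

```text
clock: 40.85
position: [0.4523, -0.3897, 0.2164]
tool_rot: [3.141, -0.0, 1.491]
force: [0.4, -0.8, 0.4]
grip_width: 0.051
finger_force: 0.0
```

```bash
python3 - <<'E'
from h import *
im=shot("wrist","w14"); s=readout.observe();print(s["position"],s["tool_rot"],s["grip_width"]);T=np.load("pics/w14.npy")
p=proj("wrist",(.4517,-.3904,.086),T);print(p)
g=cv2.cvtColor(im,cv2.COLOR_BGR2HSV)
m=((g[...,1]>140)&((g[...,0]<7)|(g[...,0]>173))&(g[...,2]>185)).astype(np.uint8);k,l,st,c=cv2.connectedComponentsWithStats(m)
for i in range(1,k):
    if st[i,4]>80: print(st[i],c[i],onz("wrist",c[i],.086,T))
m=((g[...,1]<40)&(g[...,2]>150)).astype(np.uint8);k,l,st,c=cv2.connectedComponentsWithStats(m)
for i in range(1,k):
    if st[i,4]>150: print("white",st[i],c[i],onz("wrist",c[i],.086,T))
E
```

```text
[ 0.45238562 -0.38964133  0.21649017] [ 3.14135932e+00 -2.59093599e-04  1.49150940e+00] 0.051225616923980304
[278.  202.3]
[267 191  24  23 417] [278.27098321 201.63309353] [ 0.452  -0.3898  0.086 ]
white [183 147  23  24 406] [193.94581281 158.76847291] [ 0.3783 -0.3433  0.086 ]
white [227 249  13  22 200] [232.1  259.66] [ 0.4011 -0.4458  0.086 ]
white [271 253  23  22 385] [282.04935065 264.07272727] [ 0.4507 -0.4546  0.086 ]
```

Call:
{"name": "drive_tool", "arguments": {"targets": [{"dx": 0,"dy": 0,"dz": 0.2,"yaw": 0,"fingers": 0.4},{"dx": 0,"dy": 0,"dz": 0.4,"yaw": 0,"fingers": 0.4},{"dx": 0,"dy": 0,"dz": 0.4,"yaw": 0,"fingers": 0.4},{"dx": 0,"dy": 0,"dz": 0.3,"yaw": 0,"fingers": 0.4},{"dx": 0,"dy": 0,"dz": 0.2,"yaw": 0,"fingers": 0.4},{"dx": 0,"dy": 0,"dz": 0.2,"yaw": 0,"fingers": 0.4},{"dx": 0,"dy": 0,"dz": 0,"yaw": 0,"fingers": 0.4},{"dx": 0,"dy": 0,"dz": 0,"yaw": 0,"fingers": 1},{"dx": 0,"dy": 0,"dz": 0,"yaw": 0,"fingers": 1},{"dx": 0,"dy": 0,"dz": 0,"yaw": 0,"fingers": 1},{"dx": 0,"dy": 0,"dz": 0,"yaw": 0,"fingers": 1},{"dx": 0,"dy": 0,"dz": 0,"yaw": 0,"fingers": 1},{"dx": 0,"dy": 0,"dz": 0,"yaw": 0,"fingers": 1}], "squeeze": 30}}

```text
clock: 42.2
position: [0.4526, -0.3912, 0.0476]
tool_rot: [3.14, 0.001, 1.49]
force: [-1.1, 1.1, 8.6]
grip_width: 0.0249
finger_force: 29.9
```

Call:
{"name": "drive_tool", "arguments": {"targets": [{"dx": 0,"dy": 0,"dz": -0.1,"yaw": 0,"fingers": 1},{"dx": 0,"dy": 0,"dz": -0.4,"yaw": 0,"fingers": 1},{"dx": 0,"dy": 0,"dz": -0.4,"yaw": 0,"fingers": 1},{"dx": 0,"dy": 0,"dz": -0.4,"yaw": 0,"fingers": 1},{"dx": 0,"dy": 0,"dz": -0.2,"yaw": 0,"fingers": 1},{"dx": 0.1,"dy": 0,"dz": 0,"yaw": 0,"fingers": 1},{"dx": 0.3,"dy": -0.023,"dz": 0,"yaw": 0,"fingers": 1},{"dx": 0.4,"dy": -0.023,"dz": 0,"yaw": 0,"fingers": 1},{"dx": 0.4,"dy": -0.023,"dz": 0,"yaw": 0,"fingers": 1},{"dx": 0.4,"dy": -0.023,"dz": 0,"yaw": 0,"fingers": 1},{"dx": 0.4,"dy": -0.023,"dz": 0,"yaw": 0,"fingers": 1},{"dx": 0.4,"dy": -0.023,"dz": 0,"yaw": 0,"fingers": 1},{"dx": 0.4,"dy": -0.023,"dz": 0,"yaw": 0,"fingers": 1},{"dx": 0.4,"dy": -0.023,"dz": 0,"yaw": 0,"fingers": 1},{"dx": 0.4,"dy": -0.023,"dz": 0,"yaw": 0,"fingers": 1},{"dx": 0.4,"dy": -0.023,"dz": 0,"yaw": 0,"fingers": 1}]}}

```text
clock: 43.8
position: [0.4605, 0.0114, 0.1963]
tool_rot: [-3.141, 0.0, 1.49]
force: [0.4, 0.4, -0.5]
grip_width: 0.025
finger_force: 29.6
```

Call:
{"name": "drive_tool", "arguments": {"targets": [{"dx": 0.4,"dy": 0,"dz": 0,"yaw": 0,"fingers": 1},{"dx": 0.4,"dy": 0,"dz": 0,"yaw": 0,"fingers": 1},{"dx": 0.4,"dy": 0,"dz": 0,"yaw": 0,"fingers": 1},{"dx": 0.4,"dy": 0,"dz": 0,"yaw": 0,"fingers": 1},{"dx": 0.4,"dy": 0,"dz": 0,"yaw": 0,"fingers": 1},{"dx": 0.3,"dy": 0,"dz": 0,"yaw": 0,"fingers": 1},{"dx": 0.2,"dy": 0,"dz": 0,"yaw": 0,"fingers": 1},{"dx": 0.14,"dy": 0,"dz": 0,"yaw": 0,"fingers": 1},{"dx": 0,"dy": 0,"dz": 0,"yaw": 0,"fingers": 1},{"dx": 0,"dy": 0,"dz": 0,"yaw": 0,"fingers": 1}]}}

```text
clock: 44.8
position: [0.4824, 0.272, 0.1961]
tool_rot: [-3.141, 0.001, 1.49]
force: [-0.3, -0.1, -0.2]
grip_width: 0.0248
finger_force: 29.6
```

Call:
{"name": "drive_tool", "arguments": {"targets": [{"dx": 0.005,"dy": 0.01,"dz": 0.2,"yaw": 0,"fingers": 1},{"dx": 0,"dy": 0,"dz": 0.2,"yaw": 0,"fingers": 1},{"dx": 0,"dy": 0,"dz": 0.2,"yaw": 0,"fingers": 1},{"dx": 0,"dy": 0,"dz": 0.2,"yaw": 0,"fingers": 1},{"dx": 0,"dy": 0,"dz": 0.15,"yaw": 0,"fingers": 1},{"dx": 0,"dy": 0,"dz": 0.1,"yaw": 0,"fingers": 1},{"dx": 0,"dy": 0,"dz": 0,"yaw": 0,"fingers": 1}]}}

```text
clock: 45.5
position: [0.4833, 0.2725, 0.0904]
tool_rot: [-3.14, 0.001, 1.49]
force: [0.2, -0.7, -0.2]
grip_width: 0.0248
finger_force: 29.6
```

Call:
{"name": "drive_tool", "arguments": {"targets": [{"dx": 0,"dy": 0,"dz": 0.03,"yaw": 0,"fingers": 1},{"dx": 0,"dy": 0,"dz": 0.03,"yaw": 0,"fingers": 1},{"dx": 0,"dy": 0,"dz": 0.03,"yaw": 0,"fingers": 1},{"dx": 0,"dy": 0,"dz": 0,"yaw": 0,"fingers": 1}]}}

```text
clock: 45.9
position: [0.4836, 0.2732, 0.0822]
tool_rot: [-3.142, 0.0, 1.49]
force: [0.2, -0.7, -0.2]
grip_width: 0.0249
finger_force: 29.6
```

Call:
{"name": "drive_tool", "arguments": {"targets": [{"dx": 0,"dy": 0,"dz": 0.03,"yaw": 0,"fingers": 1},{"dx": 0,"dy": 0,"dz": 0.03,"yaw": 0,"fingers": 1},{"dx": 0,"dy": 0,"dz": 0,"yaw": 0,"fingers": 1}]}}

```text
clock: 46.2
position: [0.4835, 0.2731, 0.0759]
tool_rot: [-3.141, 0.0, 1.49]
force: [-0.8, -0.6, -0.9]
grip_width: 0.0245
finger_force: 29.6
```

Call:
{"name": "drive_tool", "arguments": {"targets": [{"dx": 0,"dy": 0,"dz": 0.03,"yaw": 0,"fingers": 1},{"dx": 0,"dy": 0,"dz": 0.03,"yaw": 0,"fingers": 1},{"dx": 0,"dy": 0,"dz": 0.02,"yaw": 0,"fingers": 1},{"dx": 0,"dy": 0,"dz": 0,"yaw": 0,"fingers": 1}]}}

```text
clock: 46.6
position: [0.4835, 0.2732, 0.068]
tool_rot: [-3.141, 0.0, 1.49]
force: [-0.4, 0.8, -0.6]
grip_width: 0.0252
finger_force: 29.6
```

Call:
{"name": "drive_tool", "arguments": {"targets": [{"dx": 0,"dy": 0,"dz": 0.02,"yaw": 0,"fingers": 1},{"dx": 0,"dy": 0,"dz": 0.01,"yaw": 0,"fingers": 1},{"dx": 0,"dy": 0,"dz": 0,"yaw": 0,"fingers": 1}]}}

```text
clock: 46.9
position: [0.4836, 0.2732, 0.0652]
tool_rot: [-3.142, 0.0, 1.49]
force: [0.3, 0.2, -0.0]
grip_width: 0.025
finger_force: 29.6
```

Call:
{"name": "drive_tool", "arguments": {"targets": [{"dx": 0,"dy": 0,"dz": 0.01,"yaw": 0,"fingers": 1},{"dx": 0,"dy": 0,"dz": 0,"yaw": 0,"fingers": 0.4},{"dx": 0,"dy": 0,"dz": 0,"yaw": 0,"fingers": 0.4},{"dx": 0,"dy": 0,"dz": 0,"yaw": 0,"fingers": 0.4},{"dx": 0,"dy": 0,"dz": -0.1,"yaw": 0,"fingers": 0.4},{"dx": 0,"dy": 0,"dz": -0.3,"yaw": 0,"fingers": 0.4},{"dx": 0,"dy": 0,"dz": -0.4,"yaw": 0,"fingers": 0.4},{"dx": 0,"dy": 0,"dz": -0.4,"yaw": 0,"fingers": 0.4},{"dx": 0,"dy": 0,"dz": -0.4,"yaw": 0,"fingers": 0.4},{"dx": 0,"dy": 0,"dz": -0.4,"yaw": 0,"fingers": 0.4},{"dx": -0.4,"dy": 0,"dz": 0,"yaw": 0,"fingers": 0.4},{"dx": -0.4,"dy": 0,"dz": 0,"yaw": 0,"fingers": 0.4},{"dx": -0.4,"dy": 0,"dz": 0,"yaw": 0,"fingers": 0.4},{"dx": -0.4,"dy": 0,"dz": 0,"yaw": 0,"fingers": 0.4},{"dx": -0.4,"dy": 0,"dz": 0,"yaw": 0,"fingers": 0.4},{"dx": -0.4,"dy": 0,"dz": 0,"yaw": 0,"fingers": 0.4},{"dx": 0,"dy": 0,"dz": 0,"yaw": 0,"fingers": 0.4}]}}

```text
clock: 48.6
position: [0.4637, 0.0291, 0.2649]
tool_rot: [3.141, 0.002, 1.484]
force: [0.6, 1.2, -0.3]
grip_width: 0.051
finger_force: 0.0
```

```bash
python3 - <<'E'
from h import *
im=shot("wrist","w15");b=shot("scene","s15")[150:310,100:260];s=readout.observe();print(s["position"])
m=np.zeros((420,800,3),np.uint8);m[:,:420]=cv2.resize(b,(420,420),interpolation=2);m[:,420:]=im[:,60:440]
cv2.imwrite("pics/m4.png",m)
E
```

```text
[0.46420162 0.03343359 0.26502561]
```

View pics/m4.png

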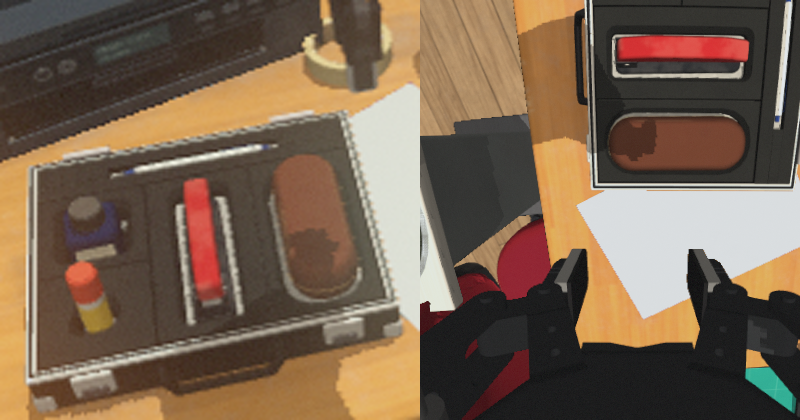

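```bash
python3 - <<'E'
from h import *
T=camT("scene")
print(onz("scene",(100+83/2.625,150+269/2.625),.102,T),onz("scene",(100+86/2.625,150+208/2.625),.078,T))
print([proj("scene",p,T) for p in((.4835,.2725,.102),(.4835,.2725,.016),(.579,.265,.078))])
im=cv2.imread("pics/s15.png");g=cv2.cvtColor(im,cv2.COLOR_BGR2HSV)
m=((g[...,1]>140)&((g[...,0]<8)|(g[...,0]>173))&(g[...,2]>120)).astype(np.uint8);m[:,:110]=0;m[:,150:]=0
k,l,st,c=cv2.connectedComponentsWithStats(m[:,:]);print(st[1:],c[1:])
a,b=[cv2.imread(f"pics/{n}.png")[125:180,255:300].astype(int) for n in("scene0","s15")];print("mug diff",np.abs(a-b).mean())
E
```

```text
[0.4843 0.2718 0.102 ] [0.5777 0.2644 0.078 ]
[array([131.3, 252.9]), array([140.3, 277. ]), array([132.4, 228.9])]
[[125 250  14  16 168]] [[131.51190476 257.16071429]]
mug diff 7.8262626262626265
```

```bash
python3 -c "
from workcell import *
print(workorder.job_done())"
```

```text
the job is handed in; nothing more can be done
None
```

I handed the job in at about 49 s: the stapler, spectacle case, glue stick and ink bottle each sit down in their own cutout, all released; the hand-in returned no verdict, and I kept well clear of the mug but did not cleanly confirm its position at the end.

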